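Book out the green-tabbed tray with the hand scanner

ROBOT

A 6-joint arm with a two-finger parallel gripper is mounted at the origin on the work surface. World frame = base frame: x ahead of the robot, y to its left, z up, the work surface at z = 0. Lengths are in m, angles in rad, forces in N, time in s.
With the tool pointing down it reaches from about 0.3 to 0.875 m from the base axis. Payload 4.2 kg.
Tool frame: the origin (TCP) lies midway between the tips of the shut fingers; the grasp point (between the pads) lies 19 mm behind it; z points along the fingers, y is the line along which they close (so a half turn about z gives the same grasp; the last joint's range is limited). The gripper opens to 85 mm and grips with 20 to 120 N. Pads are 22 mm wide; open, the fingers measure 114 mm over their backs; the gripper's body (76 mm by 85 mm) begins 54 mm behind the grasp point. The pads swing forward as they close: fully open they stand 13 mm farther back than shut.
Start: joints at [-1.327, 0.32, 1.565, -0, 1.257, -0.02], TCP at [0.15, -0.555, 0.231] pointing down, gripper open.
Joint ranges: [-3.11, 3.11], [-0.84, 2.01], [0.21, 2.61], [-1.34, 4.49], [0.05, 2.63], [-2.56, 2.56]. Speed limits (rad/s): [2.57, 2.57, 3.14, 3.14, 3.14, 3.14].

INTERFACE

Orientations are given as a 3x3 rotation matrix whose columns are the frame's x, y, z axes.
In Python, from bench import sensors, imaging, finish_job gives the robot as it stands.
- The arm moves only by the tool servo_tool, never from a script. Its argument "commands" is a list of rows, each an object of numbers: "gripper": the finger opening in m, from 0 to 0.0854; "tx", "ty", "tz": the shift along the tool's x, y, z in m; "wx", "wy", "wz": the turn, a rotation vector about the tool's x, y, z in rad. A call has 1 to 5 rows; each row shifts and turns the commanded pose from where the row before left it, along the tool's axes as they then stand; what a row does not reach is not made up. A row lasts 1/10 s, in which the tool goes at most 50 mm and 8.59 degrees, less where a joint would pass 70% of its speed; a pose out of reach is approached as far as the arm can. A call is refused whole if a number of a shift passes 0.05 or a number of a turn 0.15, either way. A call with a gripper value outside its range is refused whole. The fingers move at their own pace and stop on an object; the grip force is fixed at half the most. Time passes only in rows, so rows that do not move let the fingers close. It gives the time, the measured TCP pose, the force, the opening and the grip force at its end, in the units of the state.
- sensors.state(): the state, without advancing time (a new reading comes with each control period).
- imaging.grab_frame(name): name is "scene" or "side" or "wrist"; returns the picture (400x640x3 uint8, red, green, blue); there is no depth.
- imaging.camera_params(name): a dict with "mtx" (3x3 intrinsics, pixels), "R" (3x3) and "t" (3): a world point X has camera coordinates R X + t. Camera axes: x right, y down, z forward; pixel columns grow to the right and rows downward; lengths in m; the calibration is good to about 2 mm. A picture is of the moment at which its call begins: read the wrist's pose just before it. camera_params takes no time and is no camera call; for the wrist camera it gives the pose at the moment of the call.
- finish_job(): hands the job in; it is judged then, once.
The state is a dict: "time_s": time; "joint_positions": joint angles; "qd": joint speeds; "tau": joint torques, N m; "tcp_pos": TCP position; "ee_rot": TCP orientation; "wrist_force": force on the tool from outside, world axes, zero at the start; "wrist_torque": the same for the moment, N m; "gripper_width": finger opening in m; "grasp_force": force on a finger pad.
Only numpy, scipy, OpenCV 4.12 (cv2) and the standard library are available. Lean on these libraries where they do the work, as an engineer would, in place of code of your own. Each camera call takes 0.05 s, during which the arm holds its last target. There are 200 camera calls.

TASK

Slide the tray with the green tab fully out of its grey dust cover. Then pick up the hand scanner and hold it still in the air with its beam square on the middle of that tray's striped label, about 10 cm away, for two seconds, and lay the scanner back level on the middle of its charging pad and let go. Leave the tray out, and do not shift the orange-tabbed tray or the other things on the bench.

Things in the scene. Friction and masses are not known exactly. Their poses are not given: they have to be found in the camera images.
- green_tray (a joint): how far the green-tabbed aluminium tray is slid out of its cover: 0 fully in, 0.13 m fully out against its stop. It resists with about 2 N. The tray slides straight towards the robot, along the -x axis of green_cover.
- green_tab (a point): middle of the top edge of the upright green tab at the green tray's front end, 45 mm above the table. Tab: 10 mm thick (x, slide direction), 60 mm wide (y). Behind it (+x) the tray's floor, 90 mm wide, 9 mm above the table; brass discs (13 mm above the table) 63 to 77 mm behind it. Tray fully in, the cover's front edge is 60 mm behind the tab's middle.
- green_cover: fixed grey dust cover over the green-tabbed tray, 160 (x) x 120 (y) x 62 (z) mm, open towards -x; a flat cork patch on its roof. Origin at the centre of its underside on the table; z up, -x is the way its tray comes out.
- green_label (a point): white striped label, 40 x 44 mm, on the green tray, sloped 45 degrees, facing up and out of the cover (under the cover while the tray is in). Origin at the centre of its face, 30 mm above the table, 120 mm behind the tab's middle; z is its outward normal, y runs level across it. Its cardboard back is 48 x 60 mm, top edge 47 mm above the table.
- orange_tray (a joint): the same for the other tray, with the orange tab; it must stay where it is.
- orange_tab (a point): the same point on the orange tab of the other tray, which is otherwise identical.
- orange_cover: the identical fixed grey dust cover of the orange-tabbed tray. Which of the two stands left and right varies.
- scanner: loose hand scanner, 0.25 kg, level on the pad: yellow bar with black stripe, 125 (x, -75 to +50) x 34 (y) x 36 (z) mm; black head 46 mm wide at its +x end (x 41 to 95, z 7 to 61 mm). Origin on its underside, 75 mm ahead of the bar's rear end; z up, +x to the head. Centre of mass about 4 mm ahead of the origin; grasp across y, x -30 to +20 mm.
- window (a point): the scanner's glass window with a red line, on the lower front of its head, at x 85, y 0, z 17 mm in the scanner's frame. Its z axis is the scanning beam: it leaves the window forward and 45 degrees down (scanner level), in the scanner's x-z plane; y as the scanner's y.
- pad: black fixed charging pad, 130 (x) x 80 (y) x 12 (z) mm, the scanner's place. Origin at the centre of its underside; the scanner lies on it with its origin near the pad's centre, 12 mm above the table. It may stand on the left or the right.
- brick: loose off-white soldering brick 110 x 75 x 30 mm, a bystander; origin at its underside.
- jar: loose amber glass jar, 52 mm wide, 70 mm tall, a bystander.
- hammer: loose hammer, 240 mm long, lying, a bystander.
- dish: loose white ceramic dish, 80 mm wide, 30 mm tall, a bystander.
- mandrel: loose steel ring mandrel standing upright, base 44 mm wide, 160 mm tall, a bystander.
- file: loose hand tool with a wooden handle, 180 mm long, lying near the robot, a bystander.
There are look-alikes about, which are no part of the job. There is more than one size of the scanner; the one meant has the size given above.

How it is judged:
By the outcome, as a careful person would: the job done as asked, in the order asked, and still so for the second after the job is handed in, with the robot touching nothing.
It also fails if it takes over 70 s, if anything falls off the work surface, if the arm or the gripper's body presses on something with over 40 N, if the wrist force passes 120 N, or if a joint passes its speed limit or range.

## Working session

There is one attempt and no reset: what is moved stays moved. The work goes in short steps, Python scripts to look and compute and a tool call to move; the robot and the scene stay as the last step left them, time stands still between calls to the robot, and variables do not carry over. Pictures are saved under pics/ and viewed, at most 10 in all, crops included, and the job is handed in when it is done.

Besides the shell and the picture viewer there is one more tool, called after "Call:" as name(argument=value, ...) on one line, values as JSON. servo_tool: Moves the arm, as the interface text tells. Its arguments: {"type":"object","properties":{"commands":{"type":"array"}},"required":["commands"]}

```bash
mkdir -p pics; ls; python3 - <<'E'
from bench import sensors, imaging
import cv2,numpy as np
for n in("scene","side"):
    f=imaging.grab_frame(n); cv2.imwrite(f"pics/{n}0.png",f[:,:,::-1])
    p=imaging.camera_params(n); print(n,np.round(p["mtx"],1).tolist(),np.round(p["R"],3).tolist(),np.round(p["t"],3))
s=sensors.state();print(s["time_s"],s["tcp_pos"],np.round(s["ee_rot"],3).tolist(),s["gripper_width"])
E
```

```text
pics
scene [[502.8, 0.0, 318.5], [0.0, 502.8, 201.7], [0.0, 0.0, 1.0]] [[0.455, 0.89, -0.009], [0.726, -0.377, -0.575], [-0.515, 0.255, -0.818]] [-0.236 -0.367  1.8  ]
side [[404.4, 0.0, 322.3], [0.0, 404.4, 196.9], [0.0, 0.0, 1.0]] [[-0.994, -0.113, 0.003], [-0.082, 0.705, -0.704], [0.078, -0.7, -0.71]] [0.565 0.07  1.138]
0.1 [ 0.14981873 -0.55470839  0.23056482] [[0.965, 0.261, -0.0], [0.261, -0.965, 0.002], [0.0, -0.002, -1.0]] 0.08520311181850496
```

View pics/scene0.png

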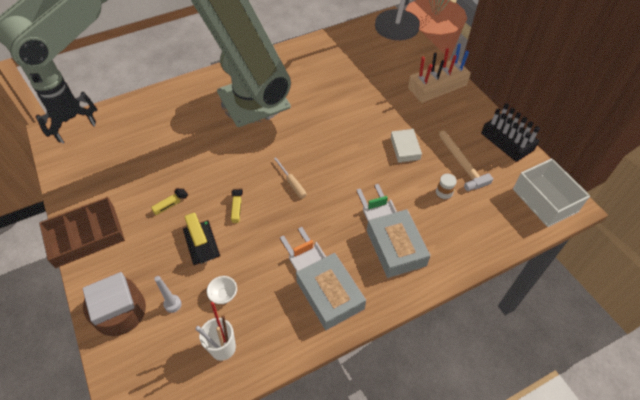

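View pics/side0.png

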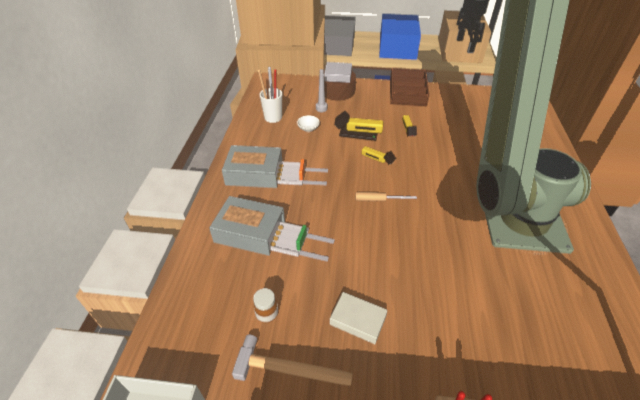

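Scene: green tab around (377,203), cover at (397,245), the scanner on its black pad at (197,238), and the orange tray at (305,247). Smaller scanners sit at (168,202) and (237,205). In the side view the green tab is at (301,237) and the pad scanner at (362,127), with its head towards +x. Next I zoom in on these.

```bash
python3 - <<'E'
import cv2,numpy as np
a=cv2.imread("pics/scene0.png");b=cv2.imread("pics/side0.png")
def crop(im,x,y,w=80,h=60):
    c=cv2.resize(im[y:y+h,x:x+w],(400,300),interpolation=cv2.INTER_CUBIC)
    for i in range(0,w,10):
        cv2.line(c,(i*5,0),(i*5,6 if i%20 else 12),(255,0,255),1)
        if i%20==0: cv2.putText(c,str(x+i),(i*5,22),0,.35,(255,0,255),1)
    for i in range(0,h,10):
        cv2.line(c,(0,i*5),(6,i*5),(255,0,255),1)
        if i%20==0: cv2.putText(c,str(y+i),(8,i*5+4),0,.35,(255,0,255),1)
    return c
cv2.imwrite("pics/z1.png",np.vstack([np.hstack([crop(a,350,180),crop(a,160,205)]),np.hstack([crop(b,260,200),crop(b,320,95)])]))
E
```

```text
(no output)
```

View pics/z1.png

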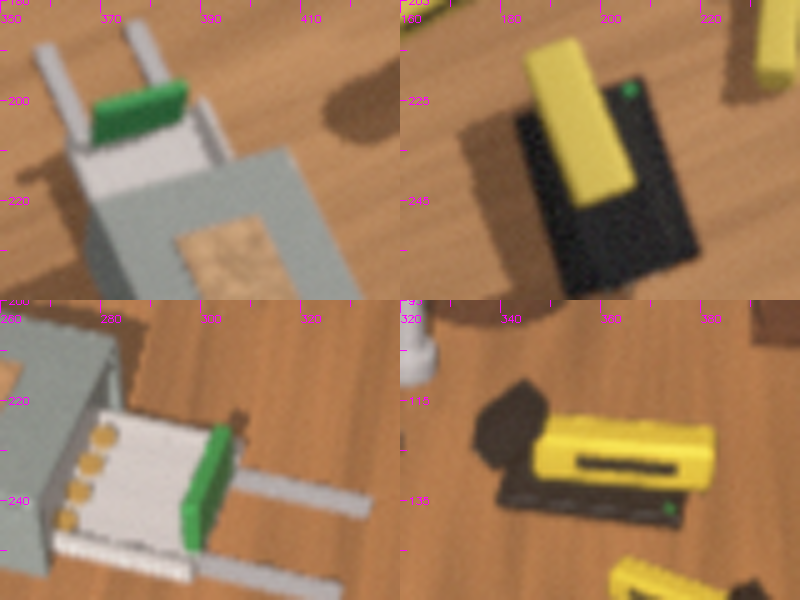

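```bash
cat > h.py <<'E'
import numpy as np, cv2
from bench import sensors, imaging
def ray(cam,uv,z,p=None):
    p=p or imaging.camera_params(cam); R=np.array(p["R"]);t=np.array(p["t"]);K=np.array(p["mtx"])
    d=R.T@np.linalg.inv(K)@np.array([uv[0],uv[1],1.]); c=-R.T@t
    return c+d*(z-c[2])/d[2]
def proj(p,X):
    x=np.array(p["mtx"])@(np.array(p["R"])@np.asarray(X,float)+np.array(p["t"])); return x[:2]/x[2]
E
python3 - <<'E'
from h import *
np.set_printoptions(precision=4,suppress=True)
def S(pts,ox,oy,cx,cy,z,cam):
    for u,v in pts: print(cam,ray(cam,(ox+(u-cx)/5-.4,oy+(v-cy)/5-.4),z))
print("tab top ends");S([(94,104),(187,85)],350,180,0,0,.045,"scene")
S([(222,430),(187,505)],260,200,0,300,.045,"side")
print("cover roof front corners");S([(92,202),(288,150)],350,180,0,0,.062,"scene")
S([(115,338),(38,497)],260,200,0,300,.062,"side")
print("bar top rr,rr,ff,ff");S([(522,55),(575,37),(637,185),(577,208)],160,205,400,0,.048,"scene")
print("pad");S([(515,118),(642,77),(700,253),(565,298)],160,205,400,0,.012,"scene")
print("pad led");S([(631,89)],160,205,400,0,.012,"scene");S([(670,508)],320,95,400,300,.012,"side")
print("bar side top: front far, rear far, rear near, front near");S([(548,415),(713,428),(715,455),(535,440)],320,95,400,300,.048,"side")
E
```

```text
tab top ends
scene [0.6008 0.1239 0.045 ]
scene [0.6143 0.1799 0.045 ]
side [0.6031 0.1229 0.045 ]
side [0.6136 0.1748 0.045 ]
cover roof front corners
scene [0.6689 0.0813 0.062 ]
scene [0.6899 0.1992 0.062 ]
side [0.6673 0.0793 0.062 ]
side [0.6857 0.1917 0.062 ]
bar top rr,rr,ff,ff
scene [ 0.4031 -0.3781  0.048 ]
scene [ 0.4053 -0.3466  0.048 ]
scene [ 0.5166 -0.3486  0.048 ]
scene [ 0.5152 -0.3834  0.048 ]
pad
scene [ 0.4171 -0.3956  0.012 ]
scene [ 0.4243 -0.3195  0.012 ]
scene [ 0.5519 -0.331   0.012 ]
scene [ 0.5441 -0.4083  0.012 ]
pad led
scene [ 0.4293 -0.3281  0.012 ]
side [ 0.4281 -0.3353  0.012 ]
bar side top: front far, rear far, rear near, front near
side [ 0.5176 -0.3844  0.048 ]
side [ 0.4028 -0.3821  0.048 ]
side [ 0.4012 -0.3501  0.048 ]
side [ 0.5245 -0.3533  0.048 ]
```

```bash
cat >> h.py <<'E'
from scipy.spatial.transform import Rotation as Ro, Slerp
import json,math
def plan(wps,pos=None,R=None,grip=None):
    """wps: list of (target pos, target R, nrows). Prints rows with rounded tool-frame moves, tracking rounding."""
    s=sensors.state(); p=np.array(s["tcp_pos"] if pos is None else pos); R=np.array(s["ee_rot"] if R is None else R)
    out=[]
    for P,T,n in wps:
        P=np.array(P,float); T=R if T is None else np.array(T); p0=p.copy(); sl=Slerp([0,1],Ro.from_matrix([R,T]))
        for k in range(1,n+1):
            d=np.round(R.T@(p0+(P-p0)*k/n-p),4); w=np.round(Ro.from_matrix(R.T@sl(k/n).as_matrix()).as_rotvec(),3)
            out.append({a:float(b) for a,b in zip(("tx","ty","tz","wx","wy","wz"),[*d,*w]) if abs(b)>1e-9})
            p=p+R@d; R=R@Ro.from_rotvec(w).as_matrix()
    for i in range(0,len(out),5): print(json.dumps(out[i:i+5]).replace('"',"").replace(" ",""))
    print("end",p.round(4)); return p,R
def down(yaw): # tool z down, tool y along world heading yaw
    y=np.array([math.cos(yaw),math.sin(yaw),0]); z=np.array([0,0,-1.]); return np.column_stack([np.cross(y,z),y,z])
def info():
    s=sensors.state(); print(round(s["time_s"],2),np.round(s["tcp_pos"],4),np.round(s["ee_rot"],3).tolist(),np.round(s["wrist_force"],1),round(s["gripper_width"],4))
E
python3 - <<'E'
from h import *
plan([((.59,.15,.23),down(math.radians(-11)),20)])
E
```

```text
[{tx:0.0304,ty:-0.0283,tz:0.0001,wz:-0.056},{tx:0.032,ty:-0.0265,wz:-0.056},{tx:0.0334,ty:-0.0247,tz:0.0001,wz:-0.055},{tx:0.0347,ty:-0.0228,tz:0.0001,wz:-0.056},{tx:0.036,ty:-0.0209,tz:0.0001,wz:-0.056}]
[{tx:0.037,ty:-0.0188,wz:-0.056},{tx:0.038,ty:-0.0167,tz:0.0001,wz:-0.055},{tx:0.0389,ty:-0.0146,tz:0.0001,wz:-0.056},{tx:0.0397,ty:-0.0123,tz:0.0001,wx:-0.001,wy:-0.001,wz:-0.056},{tx:0.0403,ty:-0.0102,wz:-0.056}]
[{tx:0.0408,ty:-0.0079,wz:-0.055},{tx:0.0411,ty:-0.0056,wz:-0.056},{tx:0.0414,ty:-0.0033,tz:0.0001,wz:-0.056},{tx:0.0416,ty:-0.001,wz:-0.056},{tx:0.0415,ty:0.0014,wz:-0.055}]
[{tx:0.0414,ty:0.0036,wz:-0.056},{tx:0.0411,ty:0.0059,wz:-0.056},{tx:0.0407,ty:0.0083,tz:0.0001,wz:-0.056},{tx:0.0402,ty:0.0104,wz:-0.055},{tx:0.0396,ty:0.0127,wz:-0.056}]
end [0.59 0.15 0.23]
```

Call:
servo_tool(commands=[{"tx": 0.03, "ty": -0.028, "wz": -0.056}, {"tx": 0.032, "ty": -0.0265, "wz": -0.056}, {"tx": 0.0335, "ty": -0.0245, "wz": -0.056}, {"tx": 0.0345, "ty": -0.023, "wz": -0.056}, {"tx": 0.036, "ty": -0.021, "wz": -0.056}])

```text
invalid input
```

Call:
servo_tool(commands=[{"tx": 0.037, "ty": -0.019, "wz": -0.056}, {"tx": 0.038, "ty": -0.0165, "wz": -0.056}, {"tx": 0.039, "ty": -0.0145, "wz": -0.056}, {"tx": 0.0395, "ty": -0.0125, "wz": -0.056}, {"tx": 0.0405, "ty": -0.01, "wz": -0.056}])

```text
invalid input
```

Call:
servo_tool(commands=[{"tx": 0.041, "ty": -0.008, "wz": -0.056}, {"tx": 0.041, "ty": -0.0055, "wz": -0.056}, {"tx": 0.0415, "ty": -0.0035, "wz": -0.056}, {"tx": 0.0415, "ty": -0.001, "wz": -0.056}, {"tx": 0.0415, "ty": 0.0015, "wz": -0.056}])

```text
invalid input
```

Call:
servo_tool(commands=[{"tx": 0.0415, "ty": 0.0035, "wz": -0.056}, {"tx": 0.041, "ty": 0.006, "wz": -0.056}, {"tx": 0.0405, "ty": 0.008, "wz": -0.056}, {"tx": 0.04, "ty": 0.0105, "wz": -0.056}, {"tx": 0.0395, "ty": 0.0125, "wz": -0.056}])

```text
invalid input
```

```bash
python3 - <<'E'
from h import *
info()
p=imaging.camera_params("wrist");f=imaging.grab_frame("wrist");cv2.imwrite("pics/w1.png",f[:,:,::-1])
print(np.round(p["mtx"],1).tolist(),np.round(-np.array(p["R"]).T@p["t"],3), np.round(p["R"],2).tolist())
for X in [(.607,.151,.045),(.6785,.139,.062)]: print(proj(p,X))
E
```

```text
0.1 [ 0.1498 -0.5547  0.2306] [[0.965, 0.261, -0.0], [0.261, -0.965, 0.002], [0.0, -0.002, -1.0]] [-0.2 -0.9 -1. ] 0.0852
[[318.1, 0.0, 322.0], [0.0, 318.1, 202.2], [0.0, 0.0, 1.0]] [ 0.226 -0.535  0.372] [[0.26, -0.97, -0.0], [-0.92, -0.25, 0.31], [-0.3, -0.08, -0.95]]
[ -905.40336464 -1154.47074305]
[-1226.08618949 -1773.85426262]
```

View pics/w1.png

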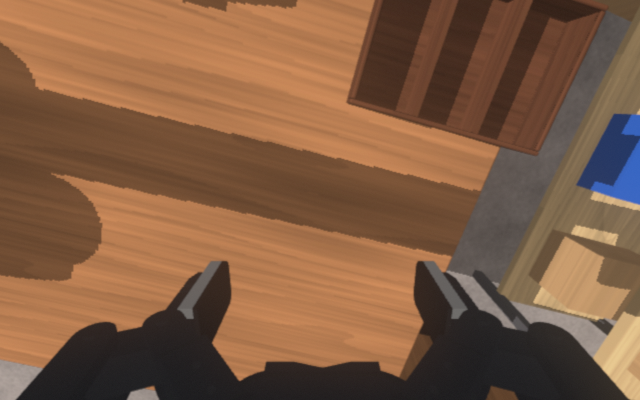

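The moves were refused, so this wrist view is just the start position: bare table, with the fingers at the bottom. Rows may need every key, so I'll test one full row.

Call:
servo_tool(commands=[{"gripper": 0.085, "tx": 0.03, "ty": -0.028, "tz": 0, "wx": 0, "wy": 0, "wz": -0.056}])

```text
time_s: 0.25
tcp_pos: [0.1704, -0.5228, 0.2305]
ee_rot: [[0.95, 0.312, -0.001], [0.312, -0.95, -0.002], [-0.001, 0.001, -1.0]]
wrist_force: [0.9, 0.3, -0.0]
gripper_width: 0.0848
grasp_force: 0.0
```

Call:
servo_tool(commands=[{"gripper": 0.085, "tx": 0.032, "ty": -0.0265, "tz": 0, "wx": 0, "wy": 0, "wz": -0.056}, {"gripper": 0.085, "tx": 0.0335, "ty": -0.0245, "tz": 0, "wx": 0, "wy": 0, "wz": -0.056}, {"gripper": 0.085, "tx": 0.0345, "ty": -0.023, "tz": 0, "wx": 0, "wy": 0, "wz": -0.056}, {"gripper": 0.085, "tx": 0.036, "ty": -0.021, "tz": 0, "wx": 0, "wy": 0, "wz": -0.056}])

```text
time_s: 0.65
tcp_pos: [0.2599, -0.3776, 0.2311]
ee_rot: [[0.855, 0.519, -0.0], [0.519, -0.855, 0.0], [0.0, -0.0, -1.0]]
wrist_force: [0.6, 0.1, 0.6]
gripper_width: 0.0851
grasp_force: 0.0
```

Call:
servo_tool(commands=[{"gripper": 0.085, "tx": 0.037, "ty": -0.019, "tz": 0, "wx": 0, "wy": 0, "wz": -0.056}, {"gripper": 0.085, "tx": 0.038, "ty": -0.0165, "tz": 0, "wx": 0, "wy": 0, "wz": -0.056}, {"gripper": 0.085, "tx": 0.039, "ty": -0.0145, "tz": 0, "wx": 0, "wy": 0, "wz": -0.056}, {"gripper": 0.085, "tx": 0.0395, "ty": -0.0125, "tz": 0, "wx": 0, "wy": 0, "wz": -0.056}, {"gripper": 0.085, "tx": 0.0405, "ty": -0.01, "tz": 0, "wx": 0, "wy": 0, "wz": -0.056}])

```text
time_s: 1.15
tcp_pos: [0.3698, -0.2013, 0.2313]
ee_rot: [[0.678, 0.735, 0.0], [0.735, -0.678, -0.0], [-0.0, 0.0, -1.0]]
wrist_force: [0.9, 0.2, -0.4]
gripper_width: 0.0852
grasp_force: 0.0
```

Call:
servo_tool(commands=[{"gripper": 0.085, "tx": 0.041, "ty": -0.008, "tz": 0, "wx": 0, "wy": 0, "wz": -0.056}, {"gripper": 0.085, "tx": 0.041, "ty": -0.0055, "tz": 0, "wx": 0, "wy": 0, "wz": -0.056}, {"gripper": 0.085, "tx": 0.0415, "ty": -0.0035, "tz": 0, "wx": 0, "wy": 0, "wz": -0.056}, {"gripper": 0.085, "tx": 0.0415, "ty": -0.001, "tz": 0, "wx": 0, "wy": 0, "wz": -0.056}, {"gripper": 0.085, "tx": 0.0415, "ty": 0.0015, "tz": 0, "wx": 0, "wy": 0, "wz": -0.056}])

```text
time_s: 1.65
tcp_pos: [0.4794, -0.0246, 0.2312]
ee_rot: [[0.448, 0.894, -0.0], [0.894, -0.448, -0.0], [-0.0, 0.0, -1.0]]
wrist_force: [0.4, -0.1, 0.8]
gripper_width: 0.0851
grasp_force: 0.0
```

Call:
servo_tool(commands=[{"gripper": 0.085, "tx": 0.0415, "ty": 0.0035, "tz": 0, "wx": 0, "wy": 0, "wz": -0.056}, {"gripper": 0.085, "tx": 0.041, "ty": 0.006, "tz": 0, "wx": 0, "wy": 0, "wz": -0.056}, {"gripper": 0.085, "tx": 0.0405, "ty": 0.008, "tz": 0, "wx": 0, "wy": 0, "wz": -0.056}, {"gripper": 0.085, "tx": 0.04, "ty": 0.0105, "tz": 0, "wx": 0, "wy": 0, "wz": -0.056}, {"gripper": 0.085, "tx": 0.0395, "ty": 0.0125, "tz": 0, "wx": 0, "wy": 0, "wz": -0.056}])

```text
time_s: 2.15
tcp_pos: [0.5882, 0.1516, 0.2309]
ee_rot: [[0.183, 0.983, -0.001], [0.983, -0.183, -0.0], [-0.001, -0.001, -1.0]]
wrist_force: [0.1, -0.1, -0.0]
gripper_width: 0.0848
grasp_force: 0.0
```

```bash
python3 - <<'E'
from h import *
info()
p=imaging.camera_params("wrist");f=imaging.grab_frame("wrist");cv2.imwrite("pics/w2.png",f[:,:,::-1])
np.savez("w2.npz",**p)
for X in [(.607,.151,.045),(.6785,.139,.062)]: print(proj(p,X))
E
```

```text
2.15 [0.5882 0.1516 0.2309] [[0.183, 0.983, -0.001], [0.983, -0.183, -0.0], [-0.001, -0.001, -1.0]] [ 0.1 -0.1 -0. ] 0.0848
[338.9763682  175.42720543]
[412.28347881 178.02267373]
```

View pics/w2.png

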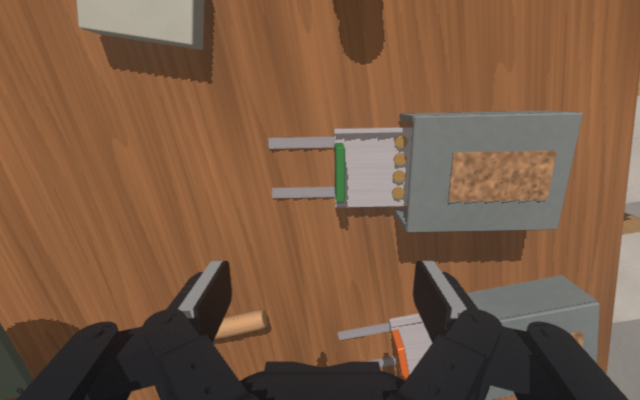

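The wrist view is well aligned: green tab at (340,173), cover front edge at x≈410, brass discs at (399,168), and the rails in front of the tab. I'll refine this by colour.

```bash
python3 - <<'E'
from h import *
np.set_printoptions(precision=4,suppress=True)
p=dict(np.load("w2.npz")); f=cv2.imread("pics/w2.png").astype(int)
m=((f[:,:,1]>f[:,:,2]+40)&(f[:,:,1]>f[:,:,0]+30)); v,u=np.nonzero(m); print(len(u),u.min(),u.max(),v.min(),v.max())
for a,b in [(143,158),(158,172),(172,186),(186,202)]:
    k=(v>=a)&(v<b); print(a,u[k].mean(),np.percentile(u[k],[2,98]))
for q in [(340.5,v.min()),(341.,v.max()+1)]: print("tab",ray("",q,.045,p))
for q in [(411,113),(412,230),(580,112),(558,230)]: print("roof",ray("",q,.062,p))
E
```

```text
421 336 343 143 200
143 339.34234234234236 [336. 343.]
158 339.66355140186914 [336. 343.]
172 340.0 [337. 343.]
186 340.0 [337. 343.]
tab [0.6142 0.1841 0.045 ]
tab [0.6044 0.1227 0.045 ]
roof [0.6834 0.2019 0.062 ]
roof [0.6727 0.0829 0.062 ]
roof [0.8396 0.1737 0.062 ]
roof [0.8241 0.0547 0.062 ]
```

```bash
python3 - <<'E'
from h import *
plan([((.6085,.153,.10),down(math.radians(-10)),4),((.6085,.153,.017),None,3)])
E
```

```text
[{tx:-0.0004,ty:0.0043,tz:0.0326,wx:0.001,wy:-0.001,wz:-0.001},{tx:-0.0004,ty:0.0043,tz:0.0326,wy:-0.002,wz:-0.002},{tx:-0.0004,ty:0.0043,tz:0.0326,wx:0.001,wy:-0.001,wz:-0.001},{tx:-0.0003,ty:0.0044,tz:0.0326,wy:-0.001,wz:-0.002},{tz:0.0277}]
[{tz:0.0276},{tz:0.0277}]
end [0.6085 0.153  0.017 ]
```

Call:
servo_tool(commands=[{"gripper": 0.05, "tx": 0, "ty": 0.0043, "tz": 0.0326, "wx": 0, "wy": 0, "wz": -0.002}, {"gripper": 0.05, "tx": 0, "ty": 0.0043, "tz": 0.0326, "wx": 0, "wy": 0, "wz": -0.002}, {"gripper": 0.05, "tx": 0, "ty": 0.0043, "tz": 0.0326, "wx": 0, "wy": 0, "wz": -0.002}, {"gripper": 0.05, "tx": 0, "ty": 0.0043, "tz": 0.0326, "wx": 0, "wy": 0, "wz": 0}, {"gripper": 0.05, "tx": 0, "ty": 0, "tz": 0, "wx": 0, "wy": 0, "wz": 0}])

```text
time_s: 2.7
tcp_pos: [0.6014, 0.1459, 0.096]
ee_rot: [[0.18, 0.984, -0.01], [0.984, -0.18, -0.002], [-0.004, -0.01, -1.0]]
wrist_force: [-0.9, -0.6, 0.0]
gripper_width: 0.0498
grasp_force: 0.0
```

```bash
python3 - <<'E'
from h import *
info();plan([((.6085,.153,.017),down(math.radians(-10)),5)])
E
```

```text
2.7 [0.6014 0.1459 0.096 ] [[0.18, 0.984, -0.01], [0.984, -0.18, -0.002], [-0.004, -0.01, -1.0]] [-0.9 -0.6  0. ] 0.0498
[{tx:0.0017,ty:0.0013,tz:0.0158,wx:-0.002,wy:0.001,wz:-0.001},{tx:0.0017,ty:0.0012,tz:0.0158,wx:-0.002,wy:0.001,wz:-0.002},{tx:0.0017,ty:0.0013,tz:0.0157,wx:-0.002,wy:0.001,wz:-0.001},{tx:0.0017,ty:0.0012,tz:0.0158,wx:-0.002,wz:-0.001},{tx:0.0017,ty:0.0011,tz:0.0158,wx:-0.002,wy:0.001,wz:-0.002}]
end [0.6085 0.153  0.017 ]
```

Call:
servo_tool(commands=[{"gripper": 0.05, "tx": 0, "ty": 0, "tz": 0, "wx": 0, "wy": 0, "wz": 0}])

```text
time_s: 2.8
tcp_pos: [0.6045, 0.1467, 0.1009]
ee_rot: [[0.18, 0.984, -0.001], [0.984, -0.18, -0.0], [-0.0, -0.001, -1.0]]
wrist_force: [0.2, 0.1, 0.9]
gripper_width: 0.0505
grasp_force: 0.0
```

```bash
python3 - <<'E'
from h import *
info();p=imaging.camera_params("wrist");f=imaging.grab_frame("wrist");cv2.imwrite("pics/w3.png",f[:,:,::-1]);info()
np.savez("w3.npz",**p)
f=f.astype(int);m=((f[:,:,1]>f[:,:,0]+40)&(f[:,:,1]>f[:,:,2]+30)); v,u=np.nonzero(m); print(len(u),u.min(),u.max(),v.min(),v.max())
print(proj(p,(.6085,.153,.045)))
for a in range(v.min(),v.max(),12):
    k=(v>=a)&(v<a+12); print(a,np.percentile(u[k],[2,98]))
for uu in(u.min(),u.max()+1): print(ray("",(uu,(v.min()+v.max())/2),.045,p).round(4))
E
```

```text
2.8 [0.6045 0.1467 0.1009] [[0.18, 0.984, -0.001], [0.984, -0.18, -0.0], [-0.0, -0.001, -1.0]] [0.2 0.1 0.9] 0.0505
2.85 [0.6053 0.147  0.1022] [[0.18, 0.984, 0.002], [0.984, -0.18, 0.0], [0.001, 0.002, -1.0]] [0.5 0.2 0.1] 0.0499
1146 318 331 163 255
[325.19895607 213.90976434]
163 [319. 330.]
175 [319. 331.]
187 [319. 331.]
199 [319. 331.]
211 [320. 331.]
223 [320. 331.]
235 [320. 331.]
247 [320. 331.]
[0.6045 0.1572 0.045 ]
[0.6135 0.1556 0.045 ]
```

```bash
python3 - <<'E'
from h import *
R=down(math.radians(-10))
plan([((.609,.155,.06),None,3),((.609,.155,.017),None,3)],pos=(.606,.147,.101),R=down(math.radians(-10.4)))
E
```

```text
[{tx:0.0028,ty:0.0005,tz:0.0137},{tx:0.0028,ty:0.0005,tz:0.0136},{tx:0.0028,ty:0.0005,tz:0.0137},{tz:0.0143},{tz:0.0144}]
[{tz:0.0143}]
end [0.609 0.155 0.017]
```

Call:
servo_tool(commands=[{"gripper": 0.05, "tx": 0.003, "ty": 0.0005, "tz": 0.0135, "wx": 0, "wy": 0, "wz": 0}, {"gripper": 0.05, "tx": 0.003, "ty": 0.0005, "tz": 0.0135, "wx": 0, "wy": 0, "wz": 0}, {"gripper": 0.05, "tx": 0.0025, "ty": 0.0005, "tz": 0.0135, "wx": 0, "wy": 0, "wz": 0}, {"gripper": 0.05, "tx": 0, "ty": 0, "tz": 0.0145, "wx": 0, "wy": 0, "wz": 0}, {"gripper": 0.05, "tx": 0, "ty": 0, "tz": 0.0145, "wx": 0, "wy": 0, "wz": 0}])

```text
time_s: 3.35
tcp_pos: [0.6073, 0.155, 0.0298]
ee_rot: [[0.18, 0.984, -0.001], [0.984, -0.18, -0.0], [-0.0, -0.001, -1.0]]
wrist_force: [-0.5, 0.2, -0.1]
gripper_width: 0.0503
grasp_force: 0.0
```

Call:
servo_tool(commands=[{"gripper": 0.05, "tx": 0, "ty": 0, "tz": 0.0145, "wx": 0, "wy": 0, "wz": 0}, {"gripper": 0.05, "tx": 0, "ty": 0, "tz": 0, "wx": 0, "wy": 0, "wz": 0}])

```text
time_s: 3.55
tcp_pos: [0.6058, 0.1545, 0.014]
ee_rot: [[0.18, 0.984, -0.005], [0.984, -0.18, -0.001], [-0.002, -0.005, -1.0]]
wrist_force: [-0.2, -0.3, 0.3]
gripper_width: 0.0501
grasp_force: 0.0
```

Call:
servo_tool(commands=[{"gripper": 0.0, "tx": 0, "ty": 0, "tz": 0, "wx": 0, "wy": 0, "wz": 0}, {"gripper": 0.0, "tx": 0, "ty": 0, "tz": 0, "wx": 0, "wy": 0, "wz": 0}, {"gripper": 0.0, "tx": 0, "ty": 0, "tz": 0, "wx": 0, "wy": 0, "wz": 0}, {"gripper": 0.0, "tx": 0, "ty": 0, "tz": 0, "wx": 0, "wy": 0, "wz": 0}, {"gripper": 0.0, "tx": 0, "ty": 0, "tz": 0, "wx": 0, "wy": 0, "wz": 0}])

```text
time_s: 4.05
tcp_pos: [0.6082, 0.1551, 0.0178]
ee_rot: [[0.179, 0.984, 0.002], [0.984, -0.179, -0.0], [0.0, 0.002, -1.0]]
wrist_force: [-0.6, 0.6, 3.0]
gripper_width: 0.009
grasp_force: 59.8
```

Call:
servo_tool(commands=[{"gripper": 0.0, "tx": 0, "ty": -0.01, "tz": 0, "wx": 0, "wy": 0, "wz": 0}, {"gripper": 0.0, "tx": 0, "ty": -0.01, "tz": 0, "wx": 0, "wy": 0, "wz": 0}, {"gripper": 0.0, "tx": 0, "ty": -0.01, "tz": 0, "wx": 0, "wy": 0, "wz": 0}, {"gripper": 0.0, "tx": 0, "ty": -0.01, "tz": 0, "wx": 0, "wy": 0, "wz": 0}, {"gripper": 0.0, "tx": 0, "ty": -0.01, "tz": 0, "wx": 0, "wy": 0, "wz": 0}])

```text
time_s: 4.55
tcp_pos: [0.5582, 0.1634, 0.0178]
ee_rot: [[0.179, 0.984, 0.002], [0.984, -0.179, -0.001], [-0.001, 0.002, -1.0]]
wrist_force: [1.9, -5.3, 5.8]
gripper_width: 0.0089
grasp_force: 60.2
```

Call:
servo_tool(commands=[{"gripper": 0.0, "tx": 0, "ty": -0.01, "tz": 0, "wx": 0, "wy": 0, "wz": 0}, {"gripper": 0.0, "tx": 0, "ty": -0.01, "tz": 0, "wx": 0, "wy": 0, "wz": 0}, {"gripper": 0.0, "tx": 0, "ty": -0.01, "tz": 0, "wx": 0, "wy": 0, "wz": 0}, {"gripper": 0.0, "tx": 0, "ty": -0.01, "tz": 0, "wx": 0, "wy": 0, "wz": 0}, {"gripper": 0.0, "tx": 0, "ty": 0, "tz": 0, "wx": 0, "wy": 0, "wz": 0}])

```text
time_s: 5.05
tcp_pos: [0.5165, 0.1703, 0.0177]
ee_rot: [[0.179, 0.984, -0.002], [0.984, -0.179, -0.002], [-0.002, -0.002, -1.0]]
wrist_force: [-3.6, -5.4, 10.1]
gripper_width: 0.0087
grasp_force: 60.8
```

Call:
servo_tool(commands=[{"gripper": 0.0, "tx": -0.0005, "ty": -0.006, "tz": 0, "wx": 0, "wy": 0, "wz": 0}, {"gripper": 0.0, "tx": -0.0005, "ty": -0.006, "tz": 0, "wx": 0, "wy": 0, "wz": 0}, {"gripper": 0.0, "tx": -0.0005, "ty": -0.005, "tz": 0, "wx": 0, "wy": 0, "wz": 0}, {"gripper": 0.0, "tx": 0, "ty": -0.003, "tz": 0, "wx": 0, "wy": 0, "wz": 0}, {"gripper": 0.0, "tx": 0, "ty": 0, "tz": 0, "wx": 0, "wy": 0, "wz": 0}])

```text
time_s: 5.55
tcp_pos: [0.4982, 0.1733, 0.0178]
ee_rot: [[0.179, 0.984, 0.001], [0.984, -0.179, -0.0], [-0.0, 0.001, -1.0]]
wrist_force: [-0.1, -0.9, 7.0]
gripper_width: 0.0088
grasp_force: 60.5
```

Call:
servo_tool(commands=[{"gripper": 0.0, "tx": 0, "ty": -0.003, "tz": 0, "wx": 0, "wy": 0, "wz": 0}, {"gripper": 0.0, "tx": 0, "ty": -0.003, "tz": 0, "wx": 0, "wy": 0, "wz": 0}, {"gripper": 0.0, "tx": 0, "ty": 0, "tz": 0, "wx": 0, "wy": 0, "wz": 0}])

```text
time_s: 5.85
tcp_pos: [0.4924, 0.1742, 0.0177]
ee_rot: [[0.179, 0.984, 0.001], [0.984, -0.179, -0.0], [-0.0, 0.001, -1.0]]
wrist_force: [0.2, -1.8, 7.6]
gripper_width: 0.0093
grasp_force: 60.5
```

Call:
servo_tool(commands=[{"gripper": 0.0, "tx": 0, "ty": -0.003, "tz": 0, "wx": 0, "wy": 0, "wz": 0}, {"gripper": 0.0, "tx": 0, "ty": 0, "tz": 0, "wx": 0, "wy": 0, "wz": 0}])

```text
time_s: 6.05
tcp_pos: [0.4895, 0.1747, 0.0177]
ee_rot: [[0.179, 0.984, 0.001], [0.984, -0.179, -0.0], [-0.0, 0.001, -1.0]]
wrist_force: [0.1, -3.6, 8.1]
gripper_width: 0.0091
grasp_force: 60.5
```

Call:
servo_tool(commands=[{"gripper": 0.0, "tx": 0, "ty": -0.003, "tz": 0, "wx": 0, "wy": 0, "wz": 0}, {"gripper": 0.0, "tx": 0, "ty": 0, "tz": 0, "wx": 0, "wy": 0, "wz": 0}])

```text
time_s: 6.25
tcp_pos: [0.4889, 0.1748, 0.0178]
ee_rot: [[0.178, 0.984, 0.006], [0.984, -0.178, -0.001], [0.0, 0.006, -1.0]]
wrist_force: [6.8, -6.5, 3.1]
gripper_width: 0.0089
grasp_force: 60.0
```

Call:
servo_tool(commands=[{"gripper": 0.0, "tx": 0, "ty": -0.002, "tz": 0, "wx": 0, "wy": 0, "wz": 0}, {"gripper": 0.0, "tx": 0, "ty": 0, "tz": 0, "wx": 0, "wy": 0, "wz": 0}])

```text
time_s: 6.45
tcp_pos: [0.489, 0.1749, 0.0178]
ee_rot: [[0.178, 0.984, 0.009], [0.984, -0.178, -0.001], [0.001, 0.009, -1.0]]
wrist_force: [12.1, -9.2, -0.9]
gripper_width: 0.009
grasp_force: 59.7
```

Call:
servo_tool(commands=[{"gripper": 0.0, "tx": -0.001, "ty": 0.004, "tz": 0, "wx": 0, "wy": 0, "wz": 0}, {"gripper": 0.045, "tx": 0, "ty": 0, "tz": 0, "wx": 0, "wy": 0, "wz": 0}, {"gripper": 0.045, "tx": 0, "ty": 0, "tz": 0, "wx": 0, "wy": 0, "wz": 0}, {"gripper": 0.045, "tx": 0, "ty": 0, "tz": 0, "wx": 0, "wy": 0, "wz": 0}, {"gripper": 0.045, "tx": 0, "ty": 0, "tz": -0.02, "wx": 0, "wy": 0, "wz": 0}])

```text
time_s: 6.95
tcp_pos: [0.4863, 0.1734, 0.0348]
ee_rot: [[0.18, 0.984, -0.007], [0.984, -0.18, -0.002], [-0.003, -0.006, -1.0]]
wrist_force: [0.2, -0.3, 0.0]
gripper_width: 0.0451
grasp_force: 0.0
```

Call:
servo_tool(commands=[{"gripper": 0.05, "tx": 0, "ty": 0, "tz": -0.04, "wx": 0, "wy": 0, "wz": 0}, {"gripper": 0.05, "tx": 0, "ty": 0.01, "tz": -0.04, "wx": 0, "wy": 0, "wz": 0}, {"gripper": 0.05, "tx": 0, "ty": 0.02, "tz": -0.04, "wx": 0, "wy": 0, "wz": 0}, {"gripper": 0.05, "tx": 0, "ty": 0.02, "tz": -0.04, "wx": 0, "wy": 0, "wz": 0}, {"gripper": 0.05, "tx": 0, "ty": 0.01, "tz": -0.02, "wx": 0, "wy": 0, "wz": 0}])

```text
time_s: 7.45
tcp_pos: [0.5501, 0.1635, 0.2205]
ee_rot: [[0.181, 0.984, 0.006], [0.984, -0.181, 0.001], [0.002, 0.005, -1.0]]
wrist_force: [-0.4, -0.1, -0.1]
gripper_width: 0.05
grasp_force: 0.0
```

Call:
servo_tool(commands=[{"gripper": 0.05, "tx": 0, "ty": 0, "tz": 0, "wx": 0, "wy": 0, "wz": 0}, {"gripper": 0.05, "tx": 0, "ty": 0, "tz": 0, "wx": 0, "wy": 0, "wz": 0}])

```text
time_s: 7.65
tcp_pos: [0.5469, 0.1632, 0.2157]
ee_rot: [[0.18, 0.984, -0.003], [0.984, -0.18, -0.0], [-0.001, -0.002, -1.0]]
wrist_force: [-0.4, 0.2, 0.1]
gripper_width: 0.0501
grasp_force: 0.0
```

```bash
python3 - <<'E'
from h import *
info();p=imaging.camera_params("wrist");f=imaging.grab_frame("wrist")
np.savez("w4.npz",**p);cv2.imwrite("pics/w4f.png",f[:,:,::-1])
c=proj(p,(.56,.16,.03)); print(c); print(proj(p,(.607,.1555,.03)),proj(p,(.489,.175,.045)))
x,y=int(np.clip(c[0]-100,0,440)),int(np.clip(c[1]-75,0,250)); print(x,y)
cv2.imwrite("pics/w4.png",cv2.resize(f[y:y+150,x:x+200,::-1],(800,600),interpolation=cv2.INTER_CUBIC))
E
```

```text
7.65 [0.5469 0.1632 0.2157] [[0.18, 0.984, -0.003], [0.984, -0.18, -0.0], [-0.001, -0.002, -1.0]] [-0.4  0.2  0.1] 0.0501
[334.42867781 178.76562584]
[379.21570312 175.0601548 ] [263.10163963 180.3165647 ]
234 103
```

View pics/w4.png

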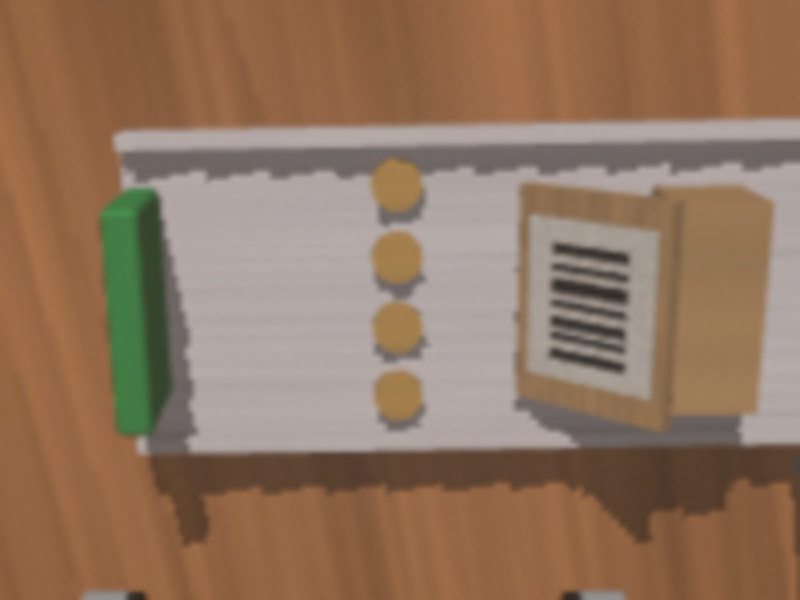

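Tray out: tab top centre at crop (128,318), label corners at crop (528,214), (662,230), (652,400) and (527,373). Now to locate the label.

```bash
python3 - <<'E'
from h import *
np.set_printoptions(precision=4,suppress=True)
p=dict(np.load("w4.npz"))
q=lambda u,v:(234+u/4-.4,103+v/4-.4)
fl,bl,br,fr=[ray("",q(*c),z,p) for c,z in zip([(528,214),(662,230),(652,400),(527,373)],[.0159,.0441,.0441,.0159])]
print(fl,bl,br,fr); print("ctr",(fl+bl+br+fr)/4)
e=(fl-fr)/2+(bl-br)/2; print("yaw",np.degrees(math.atan2(-e[0],e[1])),"w",np.linalg.norm(fl-fr),np.linalg.norm(bl-br))
t=ray("",q(128,318),.045,p);print("tab",t, "mid yaw",np.degrees(math.atan2(*((fl+bl+br+fr)/4-t)[[1,0]])), np.linalg.norm(((fl+bl+br+fr)/4-t)[:2]))
# tray side wall edges (top of rim)
a=ray("",q(120,135),.012,p);b=ray("",q(800,122),.012,p);print("rim yaw",np.degrees(math.atan2(*(b-a)[[1,0]])))
a=ray("",q(140,453),.0,p);b=ray("",q(800,443),.0,p);print("rim yaw",np.degrees(math.atan2(*(b-a)[[1,0]])))
a=[ray("",q(398,v),.013,p) for v in(186,396)];print("discs",a,(a[0]+a[1])/2)
# scene pad view to ready the next leg
plan([((.50,-.364,.23),down(math.radians(-93)),16)],pos=(.5475,.163,.2165),R=down(math.radians(-10.4)))
E
```

```text
[0.5971 0.1752 0.0159] [0.6264 0.1707 0.0441] [0.6191 0.127  0.0441] [0.5907 0.131  0.0159]
ctr [0.6083 0.151  0.03  ]
yaw -8.87484683044307 w 0.044706225913842906 0.04428946186226813
tab [0.491  0.1727 0.045 ] mid yaw -10.518257414512915 0.11926934262895877
rim yaw -9.266237910716818
rim yaw -9.38799244140602
discs [array([0.564 , 0.1885, 0.013 ]), array([0.5539, 0.1299, 0.013 ])] [0.559  0.1592 0.013 ]
[{tx:-0.0329,ty:0.003,tz:-0.0008,wz:0.09},{tx:-0.0326,ty:0.006,tz:-0.0009,wz:0.09},{tx:-0.0318,ty:0.0089,tz:-0.0008,wz:0.09},{tx:-0.031,ty:0.0117,tz:-0.0009,wz:0.09},{tx:-0.0297,ty:0.0144,tz:-0.0008,wz:0.091}]
[{tx:-0.0283,ty:0.0171,tz:-0.0009,wz:0.09},{tx:-0.0267,ty:0.0195,tz:-0.0008,wz:0.09},{tx:-0.0248,ty:0.0219,tz:-0.0008,wz:0.09},{tx:-0.0227,ty:0.024,tz:-0.0009,wz:0.09},{tx:-0.0205,ty:0.026,tz:-0.0008,wz:0.09}]
[{tx:-0.0181,ty:0.0277,tz:-0.0009,wz:0.09},{tx:-0.0155,ty:0.0292,tz:-0.0008,wz:0.09},{tx:-0.0128,ty:0.0305,tz:-0.0009,wz:0.09},{tx:-0.0101,ty:0.0315,tz:-0.0008,wz:0.09},{tx:-0.0071,ty:0.0323,tz:-0.0009,wz:0.091}]
[{tx:-0.0042,ty:0.0328,tz:-0.0008,wz:0.09}]
end [ 0.5   -0.364  0.23 ]
```

Call:
servo_tool(commands=[{"gripper": 0.07, "tx": -0.033, "ty": 0.003, "tz": -0.001, "wx": 0, "wy": 0, "wz": 0.09}, {"gripper": 0.07, "tx": -0.0325, "ty": 0.006, "tz": -0.001, "wx": 0, "wy": 0, "wz": 0.09}, {"gripper": 0.07, "tx": -0.032, "ty": 0.009, "tz": -0.001, "wx": 0, "wy": 0, "wz": 0.09}, {"gripper": 0.07, "tx": -0.031, "ty": 0.0115, "tz": -0.001, "wx": 0, "wy": 0, "wz": 0.09}, {"gripper": 0.07, "tx": -0.0295, "ty": 0.0145, "tz": -0.001, "wx": 0, "wy": 0, "wz": 0.09}])

```text
time_s: 8.2
tcp_pos: [0.5312, -0.0021, 0.2197]
ee_rot: [[0.592, 0.806, -0.005], [0.806, -0.592, 0.0], [-0.003, -0.004, -1.0]]
wrist_force: [0.0, -0.1, 0.6]
gripper_width: 0.0699
grasp_force: 0.0
```

Call:
servo_tool(commands=[{"gripper": 0.07, "tx": -0.0285, "ty": 0.017, "tz": -0.001, "wx": 0, "wy": 0, "wz": 0.09}, {"gripper": 0.07, "tx": -0.0265, "ty": 0.0195, "tz": -0.001, "wx": 0, "wy": 0, "wz": 0.09}, {"gripper": 0.07, "tx": -0.025, "ty": 0.022, "tz": -0.001, "wx": 0, "wy": 0, "wz": 0.09}, {"gripper": 0.07, "tx": -0.0225, "ty": 0.024, "tz": -0.001, "wx": 0, "wy": 0, "wz": 0.09}, {"gripper": 0.07, "tx": -0.0205, "ty": 0.026, "tz": -0.001, "wx": 0, "wy": 0, "wz": 0.09}])

```text
time_s: 8.7
tcp_pos: [0.5169, -0.1664, 0.2247]
ee_rot: [[0.884, 0.467, -0.005], [0.467, -0.884, 0.002], [-0.003, -0.004, -1.0]]
wrist_force: [0.3, -0.4, -0.4]
gripper_width: 0.0703
grasp_force: 0.0
```

Call:
servo_tool(commands=[{"gripper": 0.07, "tx": -0.018, "ty": 0.0275, "tz": -0.001, "wx": 0, "wy": 0, "wz": 0.09}, {"gripper": 0.07, "tx": -0.0155, "ty": 0.029, "tz": -0.001, "wx": 0, "wy": 0, "wz": 0.09}, {"gripper": 0.07, "tx": -0.013, "ty": 0.0305, "tz": -0.001, "wx": 0, "wy": 0, "wz": 0.09}, {"gripper": 0.07, "tx": -0.01, "ty": 0.0315, "tz": -0.001, "wx": 0, "wy": 0, "wz": 0.09}, {"gripper": 0.07, "tx": -0.007, "ty": 0.0325, "tz": 0, "wx": 0, "wy": 0, "wz": 0.09}])

```text
time_s: 9.2
tcp_pos: [0.5028, -0.3306, 0.2286]
ee_rot: [[0.999, 0.036, -0.004], [0.036, -0.999, 0.003], [-0.004, -0.003, -1.0]]
wrist_force: [0.5, 0.1, 0.6]
gripper_width: 0.07
grasp_force: 0.0
```

Call:
servo_tool(commands=[{"gripper": 0.07, "tx": -0.004, "ty": 0.033, "tz": 0, "wx": 0, "wy": 0, "wz": 0.09}, {"gripper": 0.07, "tx": 0, "ty": 0, "tz": 0, "wx": 0, "wy": 0, "wz": 0}, {"gripper": 0.07, "tx": 0, "ty": 0, "tz": 0, "wx": 0, "wy": 0, "wz": 0}, {"gripper": 0.07, "tx": 0, "ty": 0, "tz": 0, "wx": 0, "wy": 0, "wz": 0}])

```text
time_s: 9.6
tcp_pos: [0.5011, -0.3623, 0.2297]
ee_rot: [[0.999, -0.049, -0.002], [-0.049, -0.999, 0.002], [-0.002, -0.002, -1.0]]
wrist_force: [0.4, 0.5, -0.4]
gripper_width: 0.0699
grasp_force: 0.0
```

```bash
python3 - <<'E'
from h import *
info();print(sensors.state()["joint_positions"]);p=imaging.camera_params("wrist");f=imaging.grab_frame("wrist")
np.savez("w5.npz",**p);cv2.imwrite("pics/w5f.png",f[:,:,::-1])
c=proj(p,(.483,-.364,.03)); print(c)
x,y=int(np.clip(c[0]-100,0,440)),int(np.clip(c[1]-75,0,250)); print(x,y)
cv2.imwrite("pics/w5.png",cv2.resize(f[y:y+150,x:x+200,::-1],(800,600),interpolation=cv2.INTER_CUBIC))
E
```

```text
9.6 [ 0.5011 -0.3623  0.2297] [[0.999, -0.049, -0.002], [-0.049, -0.999, 0.002], [-0.002, -0.002, -1.0]] [ 0.4  0.5 -0.4] 0.0699
[-6.44828692e-01  3.90637542e-01  1.46032486e+00  4.67201961e-04
  1.29353544e+00  9.74755437e-01]
[324.68786477 191.10620124]
224 116
```

View pics/w5.png

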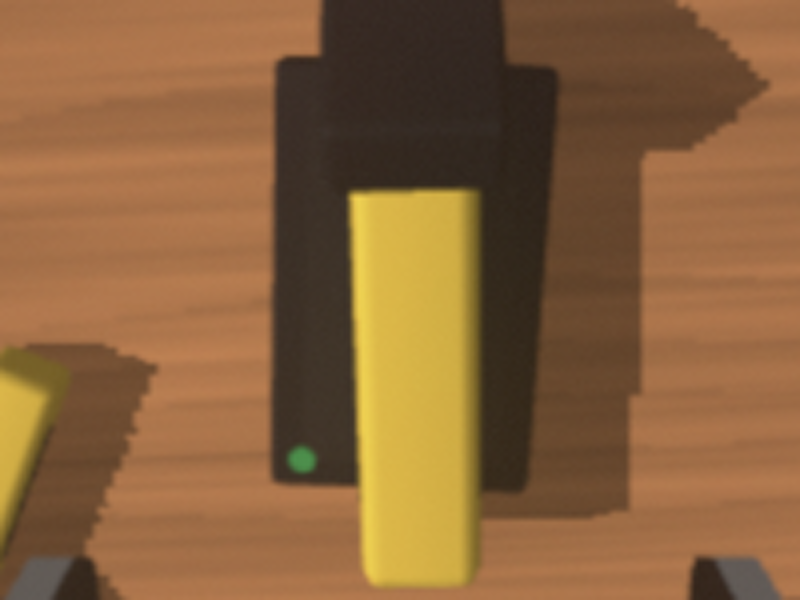

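Scanner on the pad: bar top from (350..480,190) at the head to (364..477,585) at the rear. Pad corners at (277,60), (556,70), (527,490) and (273,483); LED at (302,460).

```bash
python3 - <<'E'
from h import *
np.set_printoptions(precision=4,suppress=True)
p=dict(np.load("w5.npz")); q=lambda u,v:(224+u/4-.4,116+v/4-.4)
B=[ray("",q(*c),.048,p) for c in[(350,190),(480,190),(477,583),(363,583)]]
P=[ray("",q(*c),.012,p) for c in[(277,58),(556,68),(527,491),(273,484)]]
print("bar",*B);print("pad",*P)
for n,X in(("bar",B),("pad",P)):
    m=(X[0]+X[1]-X[2]-X[3])/2; l=(X[0]-X[1]+X[3]-X[2])/2
    print(n,"c",sum(X)/4,"L",np.linalg.norm(m),"W",np.linalg.norm(l),"yaw",np.degrees(math.atan2(m[1],m[0])),"from side",np.degrees(math.atan2(-l[0],l[1])))
E
```

```text
bar [ 0.5187 -0.3516  0.048 ] [ 0.5171 -0.3849  0.048 ] [ 0.4043 -0.3809  0.048 ] [ 0.4058 -0.3486  0.048 ]
pad [ 0.5496 -0.3319  0.012 ] [ 0.5432 -0.4089  0.012 ] [ 0.4157 -0.3988  0.012 ] [ 0.4217 -0.3209  0.012 ]
bar c [ 0.4615 -0.3665  0.048 ] L 0.11282583864894305 W 0.03287158497004086 yaw -1.7528017853518025 from side -2.7208552049766026
pad c [ 0.4825 -0.3651  0.012 ] L 0.12812155105235934 W 0.07772499131633528 yaw -4.728431920541858 from side -4.5990523596500585
```

```bash
python3 - <<'E'
from h import *
R=down(math.radians(-92))
info()
plan([((.4805,-.366,.1),R,5),((.4805,-.366,.016),R,5)])
E
```

```text
9.65 [ 0.5013 -0.3622  0.2301] [[0.999, -0.049, -0.001], [-0.049, -0.999, 0.001], [-0.001, -0.001, -1.0]] [ 0.6 -0.2  0. ] 0.0701
[{tx:-0.0041,ty:0.001,tz:0.026,wz:-0.003},{tx:-0.0041,ty:0.001,tz:0.0261,wx:-0.001,wy:0.001,wz:-0.002},{tx:-0.0041,ty:0.0009,tz:0.026,wz:-0.003},{tx:-0.0041,ty:0.0009,tz:0.026,wz:-0.003},{tx:-0.0041,ty:0.001,tz:0.026,wz:-0.003}]
[{tz:0.0168},{tz:0.0168},{tz:0.0168},{tz:0.0168},{tz:0.0168}]
end [ 0.4805 -0.366   0.016 ]
```

Call:
servo_tool(commands=[{"gripper": 0.07, "tx": -0.004, "ty": 0.001, "tz": 0.026, "wx": 0, "wy": 0, "wz": -0.003}, {"gripper": 0.07, "tx": -0.004, "ty": 0.001, "tz": 0.026, "wx": 0, "wy": 0, "wz": -0.003}, {"gripper": 0.07, "tx": -0.004, "ty": 0.001, "tz": 0.026, "wx": 0, "wy": 0, "wz": -0.003}, {"gripper": 0.07, "tx": -0.0045, "ty": 0.001, "tz": 0.026, "wx": 0, "wy": 0, "wz": -0.003}, {"gripper": 0.07, "tx": -0.004, "ty": 0.001, "tz": 0.026, "wx": 0, "wy": 0, "wz": -0.003}])

```text
time_s: 10.15
tcp_pos: [0.4808, -0.3665, 0.1001]
ee_rot: [[0.999, -0.033, 0.0], [-0.033, -0.999, 0.0], [0.0, -0.0, -1.0]]
wrist_force: [0.6, 0.2, -0.2]
gripper_width: 0.07
grasp_force: 0.0
```

Call:
servo_tool(commands=[{"gripper": 0.07, "tx": 0, "ty": 0, "tz": 0.025, "wx": 0, "wy": 0, "wz": 0}, {"gripper": 0.07, "tx": 0, "ty": 0, "tz": 0.02, "wx": 0, "wy": 0, "wz": 0}, {"gripper": 0.07, "tx": 0, "ty": 0, "tz": 0.018, "wx": 0, "wy": 0, "wz": 0}, {"gripper": 0.07, "tx": 0, "ty": 0, "tz": 0.015, "wx": 0, "wy": 0, "wz": 0}, {"gripper": 0.07, "tx": 0, "ty": 0, "tz": 0.003, "wx": 0, "wy": 0, "wz": 0}])

```text
time_s: 10.65
tcp_pos: [0.48, -0.3659, 0.0183]
ee_rot: [[0.999, -0.033, -0.003], [-0.033, -0.999, 0.002], [-0.003, -0.002, -1.0]]
wrist_force: [0.5, 0.3, -0.2]
gripper_width: 0.0702
grasp_force: 0.0
```

Call:
servo_tool(commands=[{"gripper": 0.07, "tx": 0, "ty": 0, "tz": 0, "wx": 0, "wy": 0, "wz": 0}, {"gripper": 0.07, "tx": 0, "ty": 0, "tz": 0, "wx": 0, "wy": 0, "wz": 0}])

```text
time_s: 10.85
tcp_pos: [0.4814, -0.3678, 0.0209]
ee_rot: [[0.999, -0.034, 0.001], [-0.034, -0.999, -0.001], [0.001, 0.001, -1.0]]
wrist_force: [0.0, 0.8, 0.0]
gripper_width: 0.0702
grasp_force: 0.0
```

Call:
servo_tool(commands=[{"gripper": 0.07, "tx": 0, "ty": -0.001, "tz": 0.003, "wx": 0, "wy": 0, "wz": 0}, {"gripper": 0.02, "tx": 0, "ty": 0, "tz": 0, "wx": 0, "wy": 0, "wz": 0}, {"gripper": 0.02, "tx": 0, "ty": 0, "tz": 0, "wx": 0, "wy": 0, "wz": 0}, {"gripper": 0.02, "tx": 0, "ty": 0, "tz": 0, "wx": 0, "wy": 0, "wz": 0}, {"gripper": 0.02, "tx": 0, "ty": 0, "tz": 0, "wx": 0, "wy": 0, "wz": 0}])

```text
time_s: 11.35
tcp_pos: [0.4811, -0.3673, 0.0174]
ee_rot: [[0.999, -0.035, 0.001], [-0.035, -0.999, -0.001], [0.001, 0.001, -1.0]]
wrist_force: [-0.9, -0.5, 2.6]
gripper_width: 0.0333
grasp_force: 60.9
```

Call:
servo_tool(commands=[{"gripper": 0.02, "tx": 0, "ty": 0, "tz": 0, "wx": 0, "wy": 0, "wz": 0}, {"gripper": 0.02, "tx": 0, "ty": 0, "tz": 0, "wx": 0, "wy": 0, "wz": 0}])

```text
time_s: 11.55
tcp_pos: [0.4811, -0.3673, 0.0174]
ee_rot: [[0.999, -0.035, 0.001], [-0.035, -0.999, -0.001], [0.001, 0.001, -1.0]]
wrist_force: [-0.6, -1.1, 4.8]
gripper_width: 0.033
grasp_force: 60.9
```

```bash
python3 - <<'E'
from h import *
r0=down(math.radians(-92)); R=down(math.radians(-99.3))
plan([((.481,-.367,.16),r0,5),((.455,.177,.16),R,18),((.455,.177,.089),R,5)],pos=(.481,-.367,.0174),R=r0)
E
```

```text
[{tz:-0.0285},{tz:-0.0285},{tz:-0.0286},{tz:-0.0285},{tz:-0.0285}]
[{tx:-0.0025,ty:-0.0302,wz:0.007},{tx:-0.0027,ty:-0.0301,wz:0.007},{tx:-0.0029,ty:-0.0301,wz:0.007},{tx:-0.0032,ty:-0.0301,wz:0.007},{tx:-0.0033,ty:-0.0301,wz:0.007}]
[{tx:-0.0036,ty:-0.03,wz:0.007},{tx:-0.0037,ty:-0.03,wz:0.008},{tx:-0.004,ty:-0.03,wz:0.007},{tx:-0.0042,ty:-0.03,wz:0.007},{tx:-0.0045,ty:-0.0299,wz:0.007}]
[{tx:-0.0046,ty:-0.0299,wz:0.007},{tx:-0.0048,ty:-0.0299,wz:0.007},{tx:-0.0051,ty:-0.0298,wz:0.007},{tx:-0.0052,ty:-0.0298,wz:0.007},{tx:-0.0055,ty:-0.0298,wz:0.007}]
[{tx:-0.0057,ty:-0.0297,wz:0.007},{tx:-0.0059,ty:-0.0297,wz:0.007},{tx:-0.006,ty:-0.0296,wz:0.007},{tz:0.0142},{tz:0.0142}]
[{tz:0.0142},{tz:0.0142},{tz:0.0142}]
end [0.455 0.177 0.089]
```

Call:
servo_tool(commands=[{"gripper": 0.02, "tx": 0, "ty": 0, "tz": -0.012, "wx": 0, "wy": 0, "wz": 0}, {"gripper": 0.02, "tx": 0, "ty": 0, "tz": -0.025, "wx": 0, "wy": 0, "wz": 0}, {"gripper": 0.02, "tx": 0, "ty": 0, "tz": -0.035, "wx": 0, "wy": 0, "wz": 0}, {"gripper": 0.02, "tx": 0, "ty": 0, "tz": -0.035, "wx": 0, "wy": 0, "wz": 0}, {"gripper": 0.02, "tx": 0, "ty": 0, "tz": -0.0355, "wx": 0, "wy": 0, "wz": 0}])

```text
time_s: 12.05
tcp_pos: [0.4801, -0.3661, 0.1602]
ee_rot: [[0.999, -0.035, -0.002], [-0.035, -0.999, 0.002], [-0.002, -0.002, -1.0]]
wrist_force: [0.3, -0.1, -2.7]
gripper_width: 0.033
grasp_force: 60.1
```

Call:
servo_tool(commands=[{"gripper": 0.02, "tx": -0.0025, "ty": -0.03, "tz": 0, "wx": 0, "wy": 0, "wz": 0.007}, {"gripper": 0.02, "tx": -0.0025, "ty": -0.03, "tz": 0, "wx": 0, "wy": 0, "wz": 0.007}, {"gripper": 0.02, "tx": -0.003, "ty": -0.03, "tz": 0, "wx": 0, "wy": 0, "wz": 0.007}, {"gripper": 0.02, "tx": -0.003, "ty": -0.03, "tz": 0, "wx": 0, "wy": 0, "wz": 0.007}, {"gripper": 0.02, "tx": -0.0035, "ty": -0.03, "tz": 0, "wx": 0, "wy": 0, "wz": 0.007}])

```text
time_s: 12.55
tcp_pos: [0.4728, -0.2147, 0.1591]
ee_rot: [[0.997, -0.071, -0.001], [-0.071, -0.997, 0.001], [-0.002, -0.001, -1.0]]
wrist_force: [0.7, -1.4, -2.9]
gripper_width: 0.0332
grasp_force: 60.2
```

Call:
servo_tool(commands=[{"gripper": 0.02, "tx": -0.0035, "ty": -0.03, "tz": 0, "wx": 0, "wy": 0, "wz": 0.007}, {"gripper": 0.02, "tx": -0.004, "ty": -0.03, "tz": 0, "wx": 0, "wy": 0, "wz": 0.007}, {"gripper": 0.02, "tx": -0.004, "ty": -0.03, "tz": 0, "wx": 0, "wy": 0, "wz": 0.007}, {"gripper": 0.02, "tx": -0.004, "ty": -0.03, "tz": 0, "wx": 0, "wy": 0, "wz": 0.007}, {"gripper": 0.02, "tx": -0.0045, "ty": -0.03, "tz": 0, "wx": 0, "wy": 0, "wz": 0.007}])

```text
time_s: 13.05
tcp_pos: [0.4654, -0.0637, 0.1592]
ee_rot: [[0.994, -0.106, -0.001], [-0.106, -0.994, 0.001], [-0.001, -0.0, -1.0]]
wrist_force: [0.7, -0.5, -3.0]
gripper_width: 0.0332
grasp_force: 60.3
```

Call:
servo_tool(commands=[{"gripper": 0.02, "tx": -0.0045, "ty": -0.03, "tz": 0, "wx": 0, "wy": 0, "wz": 0.007}, {"gripper": 0.02, "tx": -0.005, "ty": -0.03, "tz": 0, "wx": 0, "wy": 0, "wz": 0.007}, {"gripper": 0.02, "tx": -0.005, "ty": -0.03, "tz": 0, "wx": 0, "wy": 0, "wz": 0.007}, {"gripper": 0.02, "tx": -0.005, "ty": -0.03, "tz": 0, "wx": 0, "wy": 0, "wz": 0.007}, {"gripper": 0.02, "tx": -0.0055, "ty": -0.03, "tz": 0, "wx": 0, "wy": 0, "wz": 0.007}])

```text
time_s: 13.55
tcp_pos: [0.4584, 0.088, 0.1592]
ee_rot: [[0.99, -0.14, -0.001], [-0.14, -0.99, -0.0], [-0.001, 0.0, -1.0]]
wrist_force: [0.3, 0.1, -2.9]
gripper_width: 0.0333
grasp_force: 60.3
```

Call:
servo_tool(commands=[{"gripper": 0.02, "tx": -0.0055, "ty": -0.03, "tz": 0, "wx": 0, "wy": 0, "wz": 0.007}, {"gripper": 0.02, "tx": -0.006, "ty": -0.02, "tz": 0, "wx": 0, "wy": 0, "wz": 0.007}, {"gripper": 0.02, "tx": -0.006, "ty": -0.01, "tz": 0, "wx": 0, "wy": 0, "wz": 0.007}, {"gripper": 0.02, "tx": 0, "ty": 0, "tz": 0, "wx": 0, "wy": 0, "wz": 0}, {"gripper": 0.02, "tx": 0, "ty": 0, "tz": 0, "wx": 0, "wy": 0, "wz": 0}])

```text
time_s: 14.05
tcp_pos: [0.4503, 0.1484, 0.1592]
ee_rot: [[0.987, -0.16, -0.001], [-0.16, -0.987, -0.001], [-0.001, 0.001, -1.0]]
wrist_force: [-0.1, -0.9, -3.5]
gripper_width: 0.0332
grasp_force: 60.4
```

```bash
python3 - <<'E'
from h import *
info();R=down(math.radians(-99.3));print(sensors.state()["joint_positions"].round(2))
plan([((.455,.177,.089),R,5)])
E
```

```text
14.05 [0.4503 0.1484 0.1592] [[0.987, -0.16, -0.001], [-0.16, -0.987, -0.001], [-0.001, 0.001, -1.0]] [-0.1 -0.9 -3.5] 0.0332
[ 0.29  0.23  1.9  -0.    1.02  2.03]
[{ty:-0.0058,tz:0.014},{ty:-0.0058,tz:0.0141,wz:0.001},{tx:0.0001,ty:-0.0058,tz:0.014},{ty:-0.0059,tz:0.014,wx:0.001,wy:0.001,wz:0.001},{ty:-0.0058,tz:0.0141}]
end [0.455 0.177 0.089]
```

Call:
servo_tool(commands=[{"gripper": 0.02, "tx": 0, "ty": -0.008, "tz": 0.014, "wx": 0, "wy": 0, "wz": 0.001}, {"gripper": 0.02, "tx": 0, "ty": -0.008, "tz": 0.014, "wx": 0, "wy": 0, "wz": 0.001}, {"gripper": 0.02, "tx": 0, "ty": -0.006, "tz": 0.014, "wx": 0, "wy": 0, "wz": 0}, {"gripper": 0.02, "tx": 0, "ty": -0.004, "tz": 0.014, "wx": 0, "wy": 0, "wz": 0}, {"gripper": 0.02, "tx": 0, "ty": -0.003, "tz": 0.014, "wx": 0, "wy": 0, "wz": 0}])

```text
time_s: 14.55
tcp_pos: [0.4558, 0.1765, 0.0889]
ee_rot: [[0.987, -0.164, -0.0], [-0.164, -0.987, -0.0], [0.0, 0.0, -1.0]]
wrist_force: [-0.1, -0.1, -3.6]
gripper_width: 0.0333
grasp_force: 60.5
```

Call:
servo_tool(commands=[{"gripper": 0.02, "tx": 0, "ty": 0, "tz": 0, "wx": 0, "wy": 0, "wz": 0}, {"gripper": 0.02, "tx": 0, "ty": 0, "tz": 0, "wx": 0, "wy": 0, "wz": 0}, {"gripper": 0.02, "tx": 0, "ty": 0, "tz": 0, "wx": 0, "wy": 0, "wz": 0}])

```text
time_s: 14.85
tcp_pos: [0.4561, 0.1769, 0.0901]
ee_rot: [[0.987, -0.163, 0.001], [-0.163, -0.987, 0.0], [0.001, -0.0, -1.0]]
wrist_force: [0.3, 0.5, -3.4]
gripper_width: 0.0328
grasp_force: 60.2
```

```bash
python3 - <<'E'
from h import *
info()
out=[]
for n,c in (("wrist",(.55,.16,.06)),("side",(.53,.16,.07))):
    p=imaging.camera_params(n);f=imaging.grab_frame(n);np.savez(f"h_{n}.npz",**p);cv2.imwrite(f"pics/h_{n}.png",f[:,:,::-1])
    u,v=proj(p,c); w,h=(160,120) if n=="wrist" else (120,90)
    x,y=int(np.clip(u-w/2,0,640-w)),int(np.clip(v-h/2,0,400-h)); print(n,x,y,w)
    out.append(cv2.resize(f[y:y+h,x:x+w,::-1],(400,300),interpolation=cv2.INTER_CUBIC))
    print("label",(proj(p,(.608,.152,.03))-(x,y))*400/w)
    S=np.array([.4545,.1765,.0835]);yw=math.radians(-9.3);X=np.array([math.cos(yw),math.sin(yw),0]);Y=np.array([-X[1],X[0],0]);Z=np.array([0,0,1.])
    for nm,q in (("win",(.085,0,.017)),("barRL",(-.075,.017,.036)),("barRR",(-.075,-.017,.036)),("headTopF l",(.095,.023,.061)),("r",(.095,-.023,.061)),("barBotRL",(-.075,.017,0)),("barBotF",(.041,.017,0))):
        print(nm,((proj(p,S+q[0]*X+q[1]*Y+q[2]*Z)-(x,y))*400/w).round(1))
cv2.imwrite("pics/h.png",np.hstack(out))
E
```

```text
14.85 [0.4561 0.1769 0.0901] [[0.987, -0.163, 0.001], [-0.163, -0.987, 0.0], [0.001, -0.0, -1.0]] [ 0.3  0.5 -3.4] 0.0328
wrist 244 5 160
label [ 194.79067223 -130.69947836]
win [198.8 207.9]
barRL [ 111.2 1079.3]
barRR [ 286.4 1079.4]
headTopF l [-31.5  84.6]
r [432.7  84. ]
barBotRL [126.6 926.6]
barBotF [110.2 453.5]
side 270 187 120
label [102.39489287 168.63472989]
win [190.2 127.9]
barRL [405.6 175.7]
barRR [413.  139.8]
headTopF l [168.6 108. ]
r [186.   62.4]
barBotRL [399.3 207.4]
barBotF [241.8 172.6]
```

View pics/h.png

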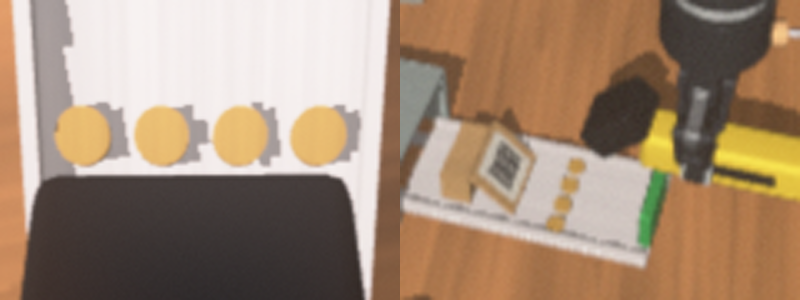

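Side view: the scanner is level with its head at (585–655,75–155), which matches the projected model to about 1 mm. Wrist view: head centre column is about 193 and disc centre about 200, so the scanner sits 1–2 mm off sideways. I'll trim that and hold.

Call:
servo_tool(commands=[{"gripper": 0.02, "tx": -0.001, "ty": 0.0007, "tz": 0.001, "wx": 0, "wy": 0, "wz": 0.005}, {"gripper": 0.02, "tx": 0, "ty": 0, "tz": 0, "wx": 0, "wy": 0, "wz": 0}, {"gripper": 0.02, "tx": 0, "ty": 0, "tz": 0, "wx": 0, "wy": 0, "wz": 0}, {"gripper": 0.02, "tx": 0, "ty": 0, "tz": 0, "wx": 0, "wy": 0, "wz": 0}, {"gripper": 0.02, "tx": 0, "ty": 0, "tz": 0, "wx": 0, "wy": 0, "wz": 0}])

```text
time_s: 15.45
tcp_pos: [0.4544, 0.1768, 0.0884]
ee_rot: [[0.986, -0.167, 0.0], [-0.167, -0.986, -0.0], [0.0, 0.0, -1.0]]
wrist_force: [0.7, 0.0, -3.3]
gripper_width: 0.0335
grasp_force: 60.2
```

Call:
servo_tool(commands=[{"gripper": 0.02, "tx": 0, "ty": 0, "tz": 0, "wx": 0, "wy": 0, "wz": 0}, {"gripper": 0.02, "tx": 0, "ty": 0, "tz": 0, "wx": 0, "wy": 0, "wz": 0}, {"gripper": 0.02, "tx": 0, "ty": 0, "tz": 0, "wx": 0, "wy": 0, "wz": 0}, {"gripper": 0.02, "tx": 0, "ty": 0, "tz": 0, "wx": 0, "wy": 0, "wz": 0}, {"gripper": 0.02, "tx": 0, "ty": 0, "tz": 0, "wx": 0, "wy": 0, "wz": 0}])

```text
time_s: 15.95
tcp_pos: [0.4544, 0.1767, 0.0884]
ee_rot: [[0.986, -0.167, 0.0], [-0.167, -0.986, -0.0], [0.0, 0.0, -1.0]]
wrist_force: [0.3, 0.1, -2.6]
gripper_width: 0.0329
grasp_force: 60.2
```

Call:
servo_tool(commands=[{"gripper": 0.02, "tx": 0, "ty": 0, "tz": 0, "wx": 0, "wy": 0, "wz": 0}, {"gripper": 0.02, "tx": 0, "ty": 0, "tz": 0, "wx": 0, "wy": 0, "wz": 0}, {"gripper": 0.02, "tx": 0, "ty": 0, "tz": 0, "wx": 0, "wy": 0, "wz": 0}, {"gripper": 0.02, "tx": 0, "ty": 0, "tz": 0, "wx": 0, "wy": 0, "wz": 0}, {"gripper": 0.02, "tx": 0, "ty": 0, "tz": 0, "wx": 0, "wy": 0, "wz": 0}])

```text
time_s: 16.45
tcp_pos: [0.4544, 0.1767, 0.0884]
ee_rot: [[0.986, -0.167, 0.0], [-0.167, -0.986, -0.0], [0.0, 0.0, -1.0]]
wrist_force: [0.0, -0.1, -3.8]
gripper_width: 0.0329
grasp_force: 60.2
```

Call:
servo_tool(commands=[{"gripper": 0.02, "tx": 0, "ty": 0, "tz": 0, "wx": 0, "wy": 0, "wz": 0}, {"gripper": 0.02, "tx": 0, "ty": 0, "tz": 0, "wx": 0, "wy": 0, "wz": 0}, {"gripper": 0.02, "tx": 0, "ty": 0, "tz": 0, "wx": 0, "wy": 0, "wz": 0}, {"gripper": 0.02, "tx": 0, "ty": 0, "tz": 0, "wx": 0, "wy": 0, "wz": 0}, {"gripper": 0.02, "tx": 0, "ty": 0, "tz": 0, "wx": 0, "wy": 0, "wz": 0}])

```text
time_s: 16.95
tcp_pos: [0.4544, 0.1767, 0.0884]
ee_rot: [[0.986, -0.167, 0.0], [-0.167, -0.986, -0.0], [0.0, 0.0, -1.0]]
wrist_force: [0.4, -0.3, -4.0]
gripper_width: 0.0334
grasp_force: 60.2
```

Call:
servo_tool(commands=[{"gripper": 0.02, "tx": 0, "ty": 0, "tz": 0, "wx": 0, "wy": 0, "wz": 0}, {"gripper": 0.02, "tx": 0, "ty": 0, "tz": 0, "wx": 0, "wy": 0, "wz": 0}, {"gripper": 0.02, "tx": 0, "ty": 0, "tz": 0, "wx": 0, "wy": 0, "wz": 0}, {"gripper": 0.02, "tx": 0, "ty": 0, "tz": 0, "wx": 0, "wy": 0, "wz": 0}, {"gripper": 0.02, "tx": 0, "ty": 0, "tz": 0, "wx": 0, "wy": 0, "wz": 0}])

```text
time_s: 17.45
tcp_pos: [0.4544, 0.1767, 0.0884]
ee_rot: [[0.986, -0.167, 0.0], [-0.167, -0.986, -0.0], [0.0, 0.0, -1.0]]
wrist_force: [-1.0, -0.7, -2.6]
gripper_width: 0.0332
grasp_force: 60.2
```

Call:
servo_tool(commands=[{"gripper": 0.02, "tx": 0, "ty": 0, "tz": 0, "wx": 0, "wy": 0, "wz": 0}, {"gripper": 0.02, "tx": 0, "ty": 0, "tz": 0, "wx": 0, "wy": 0, "wz": 0}, {"gripper": 0.02, "tx": 0, "ty": 0, "tz": 0, "wx": 0, "wy": 0, "wz": 0}, {"gripper": 0.02, "tx": 0, "ty": 0, "tz": 0, "wx": 0, "wy": 0, "wz": 0}, {"gripper": 0.02, "tx": 0, "ty": 0, "tz": 0, "wx": 0, "wy": 0, "wz": 0}])

```text
time_s: 17.95
tcp_pos: [0.4544, 0.1767, 0.0884]
ee_rot: [[0.986, -0.167, -0.0], [-0.167, -0.986, -0.0], [0.0, 0.0, -1.0]]
wrist_force: [0.1, -0.1, -2.5]
gripper_width: 0.0331
grasp_force: 60.2
```

```bash
python3 - <<'E'
from h import *
info(); s=sensors.state(); p0=np.array(s["tcp_pos"]); R0=np.array(s["ee_rot"])
f=cv2.imread("pics/h_wrist.png"); p=dict(np.load("h_wrist.npz"))
# disc centres: discs rows ~ 5+135/2.5=59
h=cv2.cvtColor(f,cv2.COLOR_BGR2HSV); m=cv2.inRange(h,(15,100,140),(28,255,255)); m[:40]=0;m[80:]=0
n,_,st,ct=cv2.connectedComponentsWithStats(m); C=[ct[i] for i in range(1,n) if st[i,4]>80 and 250<ct[i][0]<400]
W=[ray("",c,.013,p).round(4) for c in C]; print(W)
if len(W)>1:
    W=sorted(W,key=lambda a:a[1]);d=W[-1]-W[0];c=sum(W)/len(W);y=math.atan2(-d[0],d[1]);L=c+.05*np.array([math.cos(y),math.sin(y),0]);print(c,"yaw",math.degrees(y),"label",L)
print("beam y at label x", p0[1]+(.608-p0[0])*R0[1,0]/R0[0,0], "yaw",math.degrees(math.atan2(R0[1,0],R0[0,0])))
E
```

```text
17.95 [0.4544 0.1767 0.0884] [[0.986, -0.167, -0.0], [-0.167, -0.986, -0.0], [0.0, 0.0, -1.0]] [ 0.1 -0.1 -2.5] 0.0331
[array([0.5634, 0.1883, 0.013 ]), array([0.5601, 0.1687, 0.013 ]), array([0.5569, 0.1491, 0.013 ]), array([0.5536, 0.1296, 0.013 ])]
[0.5585   0.158925 0.013   ] yaw -9.47814977102445 label [0.60781742 0.15069143 0.013     ]
beam y at label x 0.150641816960677 yaw -9.637732759890344
```

The scan held steady for over 2.5 s. The discs put the label at y = 0.1507, and the beam was at 0.1506. Now back to the pad.

```bash
python3 - <<'E'
from h import *
R=down(math.radians(-94.9)); s=sensors.state(); R0=np.array(s["ee_rot"])
plan([((.4544,.1767,.16),R0,3),((.484,-.365,.16),R,19),((.484,-.365,.06),R,5)])
E
```

```text
[{tz:-0.0239},{tz:-0.0239},{tz:-0.0238},{tx:0.0063,ty:0.0278,wz:-0.004},{tx:0.0062,ty:0.0279,wz:-0.005}]
[{tx:0.0061,ty:0.0279,wz:-0.004},{tx:0.0059,ty:0.028,wz:-0.004},{tx:0.0059,ty:0.0279,wz:-0.005},{tx:0.0056,ty:0.028,wz:-0.004},{tx:0.0056,ty:0.028,wz:-0.004}]
[{tx:0.0055,ty:0.028,wz:-0.005},{tx:0.0053,ty:0.0281,wz:-0.004},{tx:0.0053,ty:0.028,wz:-0.005},{tx:0.005,ty:0.0281,wz:-0.004},{tx:0.005,ty:0.0282,wz:-0.004}]
[{tx:0.0049,ty:0.0281,wz:-0.005},{tx:0.0047,ty:0.0282,wz:-0.004},{tx:0.0046,ty:0.0281,wz:-0.004},{tx:0.0045,ty:0.0282,wz:-0.005},{tx:0.0043,ty:0.0283,wz:-0.004}]
[{tx:0.0042,ty:0.0282,wz:-0.004},{tx:0.0042,ty:0.0283,wz:-0.005},{tz:0.02},{tz:0.02},{tz:0.02}]
[{tz:0.02},{tz:0.02}]
end [ 0.484 -0.365  0.06 ]
```

Call:
servo_tool(commands=[{"gripper": 0.02, "tx": 0, "ty": 0, "tz": -0.024, "wx": 0, "wy": 0, "wz": 0}, {"gripper": 0.02, "tx": 0, "ty": 0, "tz": -0.024, "wx": 0, "wy": 0, "wz": 0}, {"gripper": 0.02, "tx": 0, "ty": 0, "tz": -0.024, "wx": 0, "wy": 0, "wz": 0}, {"gripper": 0.02, "tx": 0.0063, "ty": 0.028, "tz": 0, "wx": 0, "wy": 0, "wz": -0.004}, {"gripper": 0.02, "tx": 0.0062, "ty": 0.028, "tz": 0, "wx": 0, "wy": 0, "wz": -0.005}])

```text
time_s: 18.45
tcp_pos: [0.4579, 0.1193, 0.1613]
ee_rot: [[0.988, -0.156, 0.002], [-0.156, -0.988, 0.0], [0.002, -0.001, -1.0]]
wrist_force: [-0.3, -0.2, -4.1]
gripper_width: 0.0333
grasp_force: 60.6
```

Call:
servo_tool(commands=[{"gripper": 0.02, "tx": 0.006, "ty": 0.028, "tz": 0, "wx": 0, "wy": 0, "wz": -0.004}, {"gripper": 0.02, "tx": 0.006, "ty": 0.028, "tz": 0, "wx": 0, "wy": 0, "wz": -0.004}, {"gripper": 0.02, "tx": 0.0058, "ty": 0.028, "tz": 0, "wx": 0, "wy": 0, "wz": -0.005}, {"gripper": 0.02, "tx": 0.0057, "ty": 0.028, "tz": 0, "wx": 0, "wy": 0, "wz": -0.004}, {"gripper": 0.02, "tx": 0.0056, "ty": 0.028, "tz": 0, "wx": 0, "wy": 0, "wz": -0.004}])

```text
time_s: 18.95
tcp_pos: [0.465, -0.0245, 0.1604]
ee_rot: [[0.99, -0.138, 0.0], [-0.138, -0.99, -0.0], [0.0, 0.0, -1.0]]
wrist_force: [0.6, -0.5, -3.4]
gripper_width: 0.0331
grasp_force: 60.6
```

Call:
servo_tool(commands=[{"gripper": 0.02, "tx": 0.0055, "ty": 0.028, "tz": 0, "wx": 0, "wy": 0, "wz": -0.005}, {"gripper": 0.02, "tx": 0.0053, "ty": 0.028, "tz": 0, "wx": 0, "wy": 0, "wz": -0.004}, {"gripper": 0.02, "tx": 0.0052, "ty": 0.028, "tz": 0, "wx": 0, "wy": 0, "wz": -0.005}, {"gripper": 0.02, "tx": 0.005, "ty": 0.028, "tz": 0, "wx": 0, "wy": 0, "wz": -0.004}, {"gripper": 0.02, "tx": 0.005, "ty": 0.028, "tz": 0, "wx": 0, "wy": 0, "wz": -0.004}])

```text
time_s: 19.45
tcp_pos: [0.4727, -0.1667, 0.1603]
ee_rot: [[0.993, -0.116, -0.0], [-0.116, -0.993, 0.0], [-0.0, -0.0, -1.0]]
wrist_force: [0.5, -0.8, -3.1]
gripper_width: 0.0331
grasp_force: 60.6
```

Call:
servo_tool(commands=[{"gripper": 0.02, "tx": 0.0049, "ty": 0.028, "tz": 0, "wx": 0, "wy": 0, "wz": -0.005}, {"gripper": 0.02, "tx": 0.0047, "ty": 0.028, "tz": 0, "wx": 0, "wy": 0, "wz": -0.004}, {"gripper": 0.02, "tx": 0.0046, "ty": 0.028, "tz": 0, "wx": 0, "wy": 0, "wz": -0.004}, {"gripper": 0.02, "tx": 0.0045, "ty": 0.028, "tz": 0, "wx": 0, "wy": 0, "wz": -0.005}, {"gripper": 0.02, "tx": 0.0043, "ty": 0.028, "tz": 0, "wx": 0, "wy": 0, "wz": -0.004}])

```text
time_s: 19.95
tcp_pos: [0.4806, -0.3083, 0.1602]
ee_rot: [[0.996, -0.094, -0.0], [-0.094, -0.996, 0.0], [-0.0, -0.0, -1.0]]
wrist_force: [-0.0, -0.5, -3.0]
gripper_width: 0.0334
grasp_force: 60.6
```

Call:
servo_tool(commands=[{"gripper": 0.02, "tx": 0.0042, "ty": 0.028, "tz": 0, "wx": 0, "wy": 0, "wz": -0.004}, {"gripper": 0.02, "tx": 0.0042, "ty": 0.028, "tz": 0, "wx": 0, "wy": 0, "wz": -0.005}, {"gripper": 0.02, "tx": 0, "ty": 0, "tz": 0.03, "wx": 0, "wy": 0, "wz": 0}, {"gripper": 0.02, "tx": 0, "ty": 0, "tz": 0.03, "wx": 0, "wy": 0, "wz": 0}, {"gripper": 0.02, "tx": 0, "ty": 0, "tz": 0.03, "wx": 0, "wy": 0, "wz": 0}])

```text
time_s: 20.45
tcp_pos: [0.4839, -0.364, 0.0693]
ee_rot: [[0.996, -0.086, 0.0], [-0.086, -0.996, -0.0], [0.0, 0.0, -1.0]]
wrist_force: [-0.9, -0.3, -4.0]
gripper_width: 0.033
grasp_force: 60.7
```

Call:
servo_tool(commands=[{"gripper": 0.02, "tx": 0, "ty": 0, "tz": 0.02, "wx": 0, "wy": 0, "wz": 0}, {"gripper": 0.02, "tx": 0, "ty": 0, "tz": 0, "wx": 0, "wy": 0, "wz": 0}, {"gripper": 0.02, "tx": 0, "ty": 0, "tz": 0, "wx": 0, "wy": 0, "wz": 0}, {"gripper": 0.02, "tx": 0, "ty": 0, "tz": 0, "wx": 0, "wy": 0, "wz": 0}])

```text
time_s: 20.85
tcp_pos: [0.4851, -0.3645, 0.052]
ee_rot: [[0.996, -0.085, 0.002], [-0.085, -0.996, -0.002], [0.003, 0.002, -1.0]]
wrist_force: [0.8, 0.2, -3.5]
gripper_width: 0.0334
grasp_force: 60.6
```

```bash
python3 - <<'E'
from h import *
info()
plan([((.484,-.365,.018),down(math.radians(-94.9)),5)])
E
```

```text
20.85 [ 0.4851 -0.3645  0.052 ] [[0.996, -0.085, 0.002], [-0.085, -0.996, -0.002], [0.003, 0.002, -1.0]] [ 0.8  0.2 -3.5] 0.0334
[{tx:-0.0002,ty:0.0001,tz:0.0068,wy:-0.001},{tx:-0.0002,ty:0.0001,tz:0.0068,wx:0.001},{tx:-0.0002,ty:0.0001,tz:0.0068,wy:-0.001},{tx:-0.0002,ty:0.0002,tz:0.0068},{tx:-0.0003,ty:0.0001,tz:0.0068,wx:0.001,wy:-0.001}]
end [ 0.484 -0.365  0.018]
```

Call:
servo_tool(commands=[{"gripper": 0.02, "tx": 0, "ty": 0, "tz": 0.01, "wx": 0, "wy": 0, "wz": 0}, {"gripper": 0.02, "tx": 0, "ty": 0, "tz": 0.009, "wx": 0, "wy": 0, "wz": 0}, {"gripper": 0.02, "tx": 0, "ty": 0, "tz": 0.006, "wx": 0, "wy": 0, "wz": 0}, {"gripper": 0.02, "tx": 0, "ty": 0, "tz": 0.004, "wx": 0, "wy": 0, "wz": 0}, {"gripper": 0.02, "tx": 0, "ty": 0, "tz": 0, "wx": 0, "wy": 0, "wz": 0}])

```text
time_s: 21.35
tcp_pos: [0.4836, -0.3634, 0.0205]
ee_rot: [[0.996, -0.085, -0.001], [-0.085, -0.996, 0.001], [-0.001, -0.001, -1.0]]
wrist_force: [-0.6, -0.4, -3.4]
gripper_width: 0.033
grasp_force: 60.7
```

Call:
servo_tool(commands=[{"gripper": 0.02, "tx": 0, "ty": 0, "tz": 0, "wx": 0, "wy": 0, "wz": 0}, {"gripper": 0.02, "tx": 0, "ty": 0, "tz": 0, "wx": 0, "wy": 0, "wz": 0}, {"gripper": 0.02, "tx": 0, "ty": 0, "tz": 0, "wx": 0, "wy": 0, "wz": 0}, {"gripper": 0.02, "tx": 0, "ty": 0, "tz": 0, "wx": 0, "wy": 0, "wz": 0}])

```text
time_s: 21.75
tcp_pos: [0.4842, -0.3638, 0.0217]
ee_rot: [[0.996, -0.085, 0.0], [-0.085, -0.996, -0.0], [0.0, 0.0, -1.0]]
wrist_force: [-0.5, -0.4, -2.9]
gripper_width: 0.0333
grasp_force: 60.7
```

Another 4 mm down to reach the resting height.

Call:
servo_tool(commands=[{"gripper": 0.02, "tx": 0, "ty": 0.001, "tz": 0.002, "wx": 0, "wy": 0, "wz": 0}, {"gripper": 0.02, "tx": 0, "ty": 0, "tz": 0.002, "wx": 0, "wy": 0, "wz": 0}, {"gripper": 0.02, "tx": 0, "ty": 0, "tz": 0, "wx": 0, "wy": 0, "wz": 0}, {"gripper": 0.02, "tx": 0, "ty": 0, "tz": 0, "wx": 0, "wy": 0, "wz": 0}, {"gripper": 0.02, "tx": 0, "ty": 0, "tz": 0, "wx": 0, "wy": 0, "wz": 0}])

```text
time_s: 22.25
tcp_pos: [0.484, -0.3649, 0.0175]
ee_rot: [[0.996, -0.085, 0.0], [-0.085, -0.996, -0.0], [0.0, 0.0, -1.0]]
wrist_force: [-0.2, -1.1, -2.4]
gripper_width: 0.0332
grasp_force: 60.8
```

Call:
servo_tool(commands=[{"gripper": 0.045, "tx": 0, "ty": 0, "tz": 0, "wx": 0, "wy": 0, "wz": 0}, {"gripper": 0.06, "tx": 0, "ty": 0, "tz": 0, "wx": 0, "wy": 0, "wz": 0}, {"gripper": 0.065, "tx": 0, "ty": 0, "tz": 0, "wx": 0, "wy": 0, "wz": 0}, {"gripper": 0.07, "tx": 0, "ty": 0, "tz": 0, "wx": 0, "wy": 0, "wz": 0}, {"gripper": 0.07, "tx": 0, "ty": 0, "tz": -0.02, "wx": 0, "wy": 0, "wz": 0}])

```text
time_s: 22.75
tcp_pos: [0.4824, -0.3635, 0.0354]
ee_rot: [[0.996, -0.085, -0.004], [-0.085, -0.996, 0.003], [-0.005, -0.003, -1.0]]
wrist_force: [0.2, -0.6, 0.4]
gripper_width: 0.07
grasp_force: 0.0
```

Call:
servo_tool(commands=[{"gripper": 0.07, "tx": 0, "ty": 0, "tz": -0.04, "wx": 0, "wy": 0, "wz": 0}, {"gripper": 0.07, "tx": 0, "ty": 0, "tz": -0.04, "wx": 0, "wy": 0, "wz": 0}, {"gripper": 0.07, "tx": 0, "ty": 0, "tz": -0.04, "wx": 0, "wy": 0, "wz": 0}, {"gripper": 0.07, "tx": 0.01, "ty": 0, "tz": -0.04, "wx": 0, "wy": 0, "wz": 0}, {"gripper": 0.07, "tx": 0.01, "ty": 0, "tz": -0.03, "wx": 0, "wy": 0, "wz": 0}])

```text
time_s: 23.25
tcp_pos: [0.5044, -0.3667, 0.2308]
ee_rot: [[0.996, -0.085, 0.003], [-0.085, -0.996, -0.002], [0.003, 0.002, -1.0]]
wrist_force: [1.3, -0.7, 0.2]
gripper_width: 0.07
grasp_force: 0.0
```

Call:
servo_tool(commands=[{"gripper": 0.07, "tx": 0, "ty": 0, "tz": 0, "wx": 0, "wy": 0, "wz": 0}, {"gripper": 0.07, "tx": 0, "ty": 0, "tz": 0, "wx": 0, "wy": 0, "wz": 0}, {"gripper": 0.07, "tx": 0, "ty": 0, "tz": 0, "wx": 0, "wy": 0, "wz": 0}])

```text
time_s: 23.55
tcp_pos: [0.503, -0.3658, 0.2258]
ee_rot: [[0.996, -0.085, -0.003], [-0.085, -0.996, 0.002], [-0.003, -0.002, -1.0]]
wrist_force: [-0.9, -0.6, -0.5]
gripper_width: 0.0698
grasp_force: 0.0
```

```bash
python3 - <<'E'
from h import *
info();p=imaging.camera_params("wrist");f=imaging.grab_frame("wrist");np.savez("w6.npz",**p)
g=imaging.grab_frame("scene")
c=proj(p,(.483,-.364,.03)); x,y=int(np.clip(c[0]-100,0,440)),int(np.clip(c[1]-75,0,250)); print(x,y)
cv2.imwrite("pics/fin.png",np.hstack([cv2.resize(f[y:y+150,x:x+200,::-1],(400,300),interpolation=cv2.INTER_CUBIC),g[130:340,140:420,::-1][:, :, :].copy() if 0 else cv2.resize(g[150:345,150:410,::-1],(400,300),interpolation=cv2.INTER_CUBIC)]))
E
```

```text
23.55 [ 0.503  -0.3658  0.2258] [[0.996, -0.085, -0.003], [-0.085, -0.996, 0.002], [-0.003, -0.002, -1.0]] [-0.9 -0.6 -0.5] 0.0698
222 118
```

View pics/fin.png

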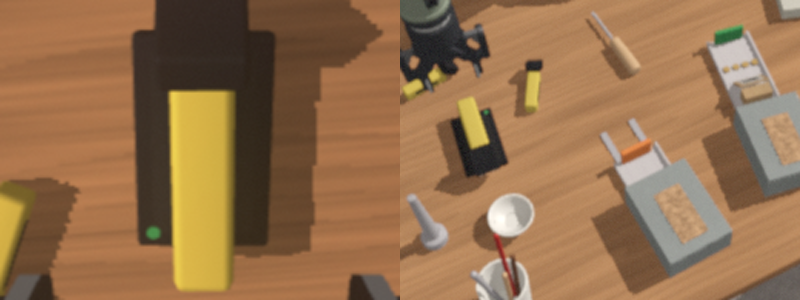

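The scanner lies level, centred and aligned on the pad: bar at (202,190), pad from 135 to 272. The green tray is fully out, and the orange tray and bystanders are where they were.

```bash
python3 -c "
from bench import finish_job
print(finish_job())"
```

```text
the job is handed in; nothing more can be done
None
```

The job is handed in at about 24 s: the green tray is out against its stop, the scanner was held still on its label at about 10 cm for over 2 s and laid back level and centred on its pad, and the other things look unmoved in the final picture.

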